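# Snap a sample clip shut in the bench pliers

### The arm

A 6-joint arm with a two-finger parallel gripper is mounted at the origin on a cart in front of the work surface, level with it; the furniture and walls round the work are solid. World frame = base frame: x ahead of the robot, y to its left, z up, the work surface at z = 0. Lengths are in m, angles in degrees, forces in N, time in s.
With the tool pointing down it reaches from about 0.25 to 0.8 m from the base axis. Payload 8.5 kg.
Tool frame: the origin (TCP) lies midway between the tips of the shut fingers; the grasp point (between the pads) lies 19 mm behind it; y points along the fingers, z is the direction in which the jaws open and shut, and the axes are right-handed (so a half turn about y gives the same grasp; the last joint's range is limited). The gripper opens to 85 mm and grips with 20 to 120 N. Pads are 22 mm wide; open, the fingers measure 114 mm over their backs; the gripper's body (76 mm by 85 mm) begins 54 mm behind the grasp point. The pads swing forward as they close: fully open they stand 13 mm farther back than shut.
Start: joints at [73.453, 13.648, -0.773, 75.585, 0, 90], TCP at [0.15, 0.503, 0.231] pointing down, gripper open.
Joint ranges: [-152.45, 152.45], [-59.26, 108.67], [-65.41, 83.53], [-104.44, 129.93], [-82.83, 76.93], [-180, 180]. Speed limits (degrees/s): [127.2, 127.2, 159.86, 180, 180, 180].

### API

Orientations are given as [roll, pitch, yaw] about the fixed x, y, z axes, in that order (R = Rz(yaw) Ry(pitch) Rx(roll)).
In Python, from rig import readout, viewer, bot gives the robot as it stands.
- The arm moves only by the tool arm_command, never from a script. Its argument "steps" is a list of rows, each a list of 5 numbers: the shift along the tool's x, y, z in mm, then the turn about the tool's y in degrees, then the finger opening in mm, from 0 to 85.4. A call has 1 to 20 rows; each row shifts and turns the commanded pose from where the row before left it, along the tool's axes as they then stand; what a row does not reach is not made up. A row lasts 1/10 s, in which the tool goes at most 50 mm and 8.59 degrees, less where a joint would pass 70% of its speed; a pose out of reach is approached as far as the arm can. A call is refused whole if a number of a shift passes 50 or a number of a turn 8.59, either way. A call with a gripper value outside its range is refused whole. The fingers move at their own pace and stop on an object; "newtons" is the grip in N (left out, the last holds). Time passes only in rows, so rows that do not move let the fingers close. It gives the time, the measured TCP pose, the force and the opening at its end, in the units of the state.
- readout.get_obs(): the state, without advancing time (a new reading comes with each control period).
- viewer.grab_frame(name): name is "scene" or "top"; returns a dict with "pixels" (420x560x3 uint8, blue, green, red), "fx", "fy", "cx", "cy" (pixels), "world_to_cam" (4x4, takes a point from world to camera coordinates). Camera axes: x right, y up, looking along -z (the intrinsics and any distortion apply to the point x, -y, -z); pixel columns grow to the right and rows downward; lengths in m; the calibration is good to about 2 mm. A picture is of the moment at which its call begins. There is no depth.
- bot.hand_in(): hands the job in, once; it reports no verdict.
The state is a dict: "t": time; "q": joint angles; "qd": joint speeds; "joint_efforts": joint torques, N m; "tcp_pos": TCP position; "eef_rot": TCP orientation; "ft_force": force on the tool from outside, world axes, zero at the start; "torque": the same for the moment, N m; "grip_width": opening from 0.0 (shut) to 1.0 (fully open).
Only numpy, scipy, OpenCV 4.12 (cv2) and the standard library are available. Lean on these libraries where they do the work, as an engineer would, in place of code of your own. Each camera call takes 0.05 s, during which the arm holds its last target.

### The job

Pick up the white sample clip by its tail and slide its head fully home in the nest of the bench snap pliers, the button still standing up in its collar. Let go of the clip, then press the pliers' handle down gently, just until the button clicks home in its socket and no harder, and let the handle spring up again with the clip left in the nest. Do not press the button with the gripper itself, and leave the tape roll, the test cassette and the marker where they are.

Things in the scene. Friction and masses are not known exactly. Their poses are not given: they have to be found in the camera images.
- pliers: Bench snap pliers, fixed. Origin on the worktop under the press axis; x: the way the clip slides in, y: towards the hinge, z up. Foot plate x -40..30, y -48..88 mm. The lever (22 mm wide) runs along y above the nest, from the hinge at y = 60, z = 64 to y = -150; the clip enters level beneath it, from -x.
- nest (a point): Point on the floor of the pliers' nest under the press axis, 20 mm over the worktop; axes as the pliers. Floor x -42..27 mm. Side guides 39 mm apart, 10 mm tall, from x = -24 to the back stop, flaring to about 55 mm apart at x = -44. The back stop's face, x = 20.5, meets the front of the clip's head: home is clip origin at x = 0.5, y = 0, z = 0.
- lever: Hinged upper arm. Origin on the hinge axis; own -y runs along the arm to the handle; pressing turns it about +x. A spring holds it 0.36 rad above level and lifts it when let go. Its steel die (ball end), 60 mm from the hinge, is on a set screw, up to 7 mm in or out, so the handle height at the click is unknown by 22 mm either way and must be felt. Lever up: die tip 71 to 86 mm over the worktop.
- lever_pad (a point): Middle of the top of the black handle (26 mm wide, 70 long along the arm), 185 mm from the hinge: press here, slowly. 154 mm over the worktop when up, 65 to 120 at the click; it swings 21 mm outward (-y) down to level. The spring resists with 2 to 5 N, the snap adds 4 to 8 N, drops as it clicks, then the force climbs steeply. 12 to 15 N is enough; about 19 N (50 N at the button) crushes it.
- clip: White sample clip, 110 mm long, 150 g, loose, flat on the worktop at the start. Origin on the underside below the collar's axis; x from tail to head. Head plate 40 x 36 x 8 mm about the origin; round collar, 34 mm across, rim at z = 36. Tail bar 16 mm wide; its grip block x -90..-54 mm, 16 mm wide, top z = 26: grasp it across y at x = -72.
- button: Grey round press-stud button, 23 mm across, standing loose in the clip's collar. Origin at the centre of its top face: 43.7 mm above the clip's underside before the snap, 37 mm (1 mm above the collar's rim) once clicked home; it then stays down by itself. Keep the clip level or the button may drop out.
- tape_roll: White tape roll, 67 mm across, 19 mm high, lying flat, loose; leave alone. Origin at the centre of its underside.
- cassette_1: White test cassette, 70 x 21 x 5 mm, lying flat, loose; leave alone. Origin at the centre of its underside.
- marker: Marker pen, 125 x 15 x 13 mm, lying, loose; leave alone. Origin at the centre of its underside.

How it is judged (in metres and radians):
On the way, in this order (a step that is already met when the one before it is completed fails the run):
1. The clip's head lies fully home in the nest (within 4 mm), released, the button still up (x of clip in the frame of pliers between -0.004 and 0.004 m and y of clip in the frame of pliers between -0.004 and 0.004 m and z of clip in the frame of pliers between 0.016 and 0.0225 m and z of button in the frame of clip above 0.0415 m and contact force between the fingers and clip below 0.05 N), for 0.2 s.
2. The handle is pressed down and the button has clicked home (z of lever_pad in the frame of pliers below 0.13 m and z of button in the frame of clip below 0.0383 m and angle between button's own z axis and vertical below 0.1 rad), for 0.1 s.
At the end, for the whole second after the job is handed in: Clip in the nest within 4 mm of home, flat on its floor (within 3 mm); button clicked home (top under 38.3 mm above the clip's underside, upright within 0.1 rad); handle up again (pad over 140 mm above the worktop); all released and at rest (x of clip in the frame of pliers between -0.004 and 0.004 m and y of clip in the frame of pliers between -0.004 and 0.004 m and z of clip in the frame of pliers between 0.016 and 0.0225 m and z of button in the frame of clip below 0.0383 m and angle between button's own z axis and vertical below 0.1 rad and z of lever_pad in the frame of pliers above 0.14 m and linear speed of each of clip, button below 0.02 m/s); the robot touches nothing.
It fails at once if The die presses the button with more than 50 N (contact force between lever and button above 50 N).
It fails at once if The robot itself presses the button (contact force between any of the fingers, the arm and button above 2 N).
It fails at once if The tape roll, cassette or marker is moved by more than 20 mm (distance of any of tape_roll, cassette_1, marker from where it was at the start of the episode above 0.02 m).
It also fails if it takes over 67 s, if anything falls off the work surface, if the arm or the gripper's body presses on something with over 40 N, if the wrist force passes 120 N, or if a joint passes its speed limit or range.

## Working session

There is one attempt and no reset: what is moved stays moved. The work goes in short steps, Python scripts to look and compute and a tool call to move; the robot and the scene stay as the last step left them, time stands still between calls to the robot, and variables do not carry over. Pictures are saved under pics/ and viewed, and the job is handed in when it is done.

Besides the shell and the picture viewer there is one more tool, called after "Emit:" as name(argument=value, ...) on one line, values as JSON. arm_command: Moves the arm, as the interface text tells. Its arguments: {"type":"object","properties":{"steps":{"type":"array","items":{"type":"array","items":{"type":"number"}}},"newtons":{"type":"number"}},"required":["steps"]}

```bash
mkdir -p pics; ls
python3 - <<'E'
from rig import readout, viewer, bot
import cv2,numpy as np
o=readout.get_obs(); print({k:np.round(v,3).tolist() for k,v in o.items()})
for n in("scene","top"):
    f=viewer.grab_frame(n); cv2.imwrite(f"pics/{n}0.png",f["pixels"]); print(n,f["fx"],f["fy"],f["cx"],f["cy"],[k for k in f]); print(np.round(f["world_to_cam"],4).tolist())
E
```

```text
pics
{'t': 0.0, 'q': [73.453, 13.681, -0.817, 75.584, 0.001, 90.0], 'qd': [-0.057, -0.002, -0.018, -0.056, -0.018, 0.011], 'joint_efforts': [-0.0, -53.878, 34.644, 0.019, -0.0, -0.0], 'tcp_pos': [0.149, 0.503, 0.231], 'eef_rot': [-90.083, 0.001, -16.547], 'ft_force': [0.499, -0.094, 0.334], 'torque': [0.004, 0.033, -0.026], 'grip_width': 0.998}
scene 383.065877743032 383.065877743032 282.85886995358476 208.11896543185608 ['pixels', 'fx', 'fy', 'cx', 'cy', 'world_to_cam']
[[0.4737, -0.8807, 0.0016, -0.3088], [0.5739, 0.3101, 0.7579, -0.3967], [-0.668, -0.3581, 0.6524, -0.5828], [0.0, 0.0, 0.0, 1.0]]
top 451.95696877541894 451.95696877541894 275.1638584232915 212.37754115838976 ['pixels', 'fx', 'fy', 'cx', 'cy', 'world_to_cam']
[[-0.0201, -0.9998, -0.0067, -0.0329], [0.9959, -0.0206, 0.0883, -0.5863], [-0.0884, -0.0049, 0.9961, -1.1184], [0.0, 0.0, 0.0, 1.0]]
```

View pics/scene0.png

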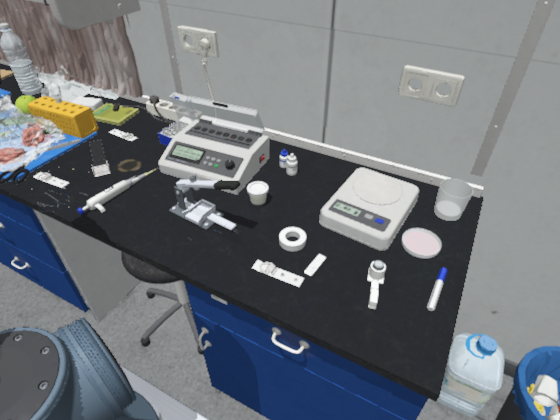

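View pics/top0.png

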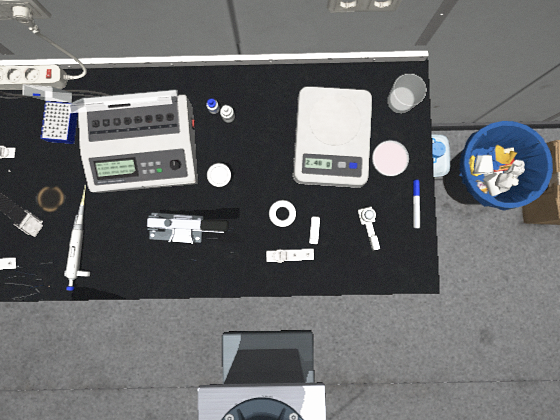

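```bash
cat > h.py <<'E'
from rig import readout, viewer, bot
import cv2,numpy as np
def grab(n): return viewer.grab_frame(n)
def crop(f,name,x0,y0,x1,y1,s):
    cv2.imwrite("pics/"+name+".png",cv2.resize(f["pixels"][y0:y1,x0:x1],None,fx=s,fy=s,interpolation=cv2.INTER_CUBIC))
def ray(f,u,v):
    M=np.array(f["world_to_cam"]);R=M[:3,:3];t=M[:3,3]
    d=np.array([(u-f["cx"])/f["fx"],-(v-f["cy"])/f["fy"],-1.0])
    return -R.T@t, R.T@d
def onz(f,u,v,z):
    c,d=ray(f,u,v); return c+d*(z-c[2])/d[2]
def proj(f,p):
    M=np.array(f["world_to_cam"]);q=M[:3,:3]@np.array(p)+M[:3,3]
    return f["cx"]+f["fx"]*q[0]/-q[2], f["cy"]-f["fy"]*q[1]/-q[2]
def tri(fa,a,fb,b):
    c1,d1=ray(fa,*a);c2,d2=ray(fb,*b)
    s=np.linalg.lstsq(np.c_[d1,-d2],c2-c1,rcond=None)[0]
    p,q=c1+s[0]*d1,c2+s[1]*d2
    return (p+q)/2,np.linalg.norm(p-q)
E
python3 - <<'E'
from h import *
t=grab("top");s=grab("scene")
crop(t,"t_pl",130,195,250,265,6.5); crop(t,"t_clip",330,190,430,265,8)
crop(s,"s_pl",150,160,270,245,6.5); crop(s,"s_clip",340,250,420,315,9)
E
```

```text
(no output)
```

View pics/t_pl.png

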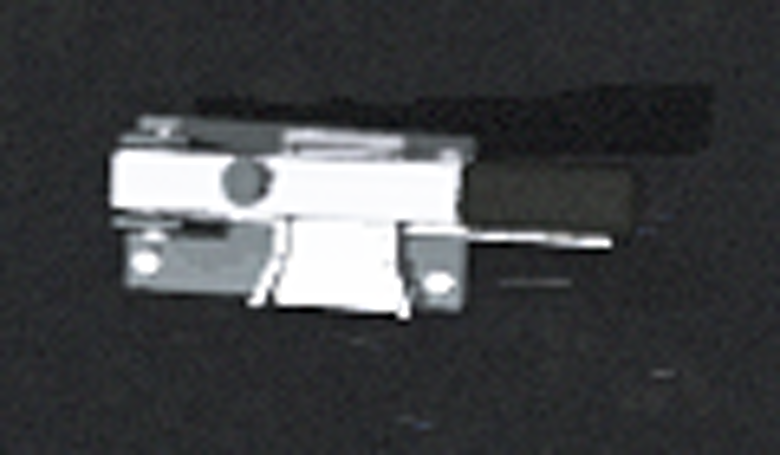

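View pics/t_clip.png

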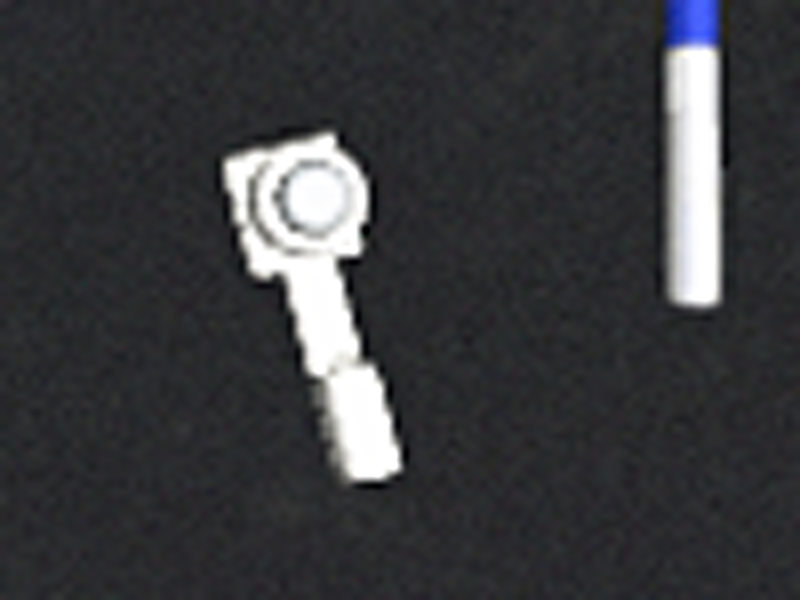

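View pics/s_pl.png

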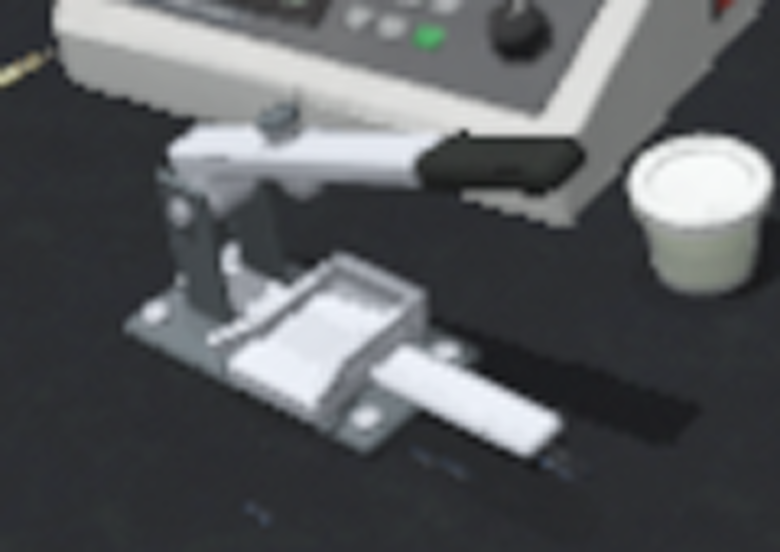

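View pics/s_clip.png

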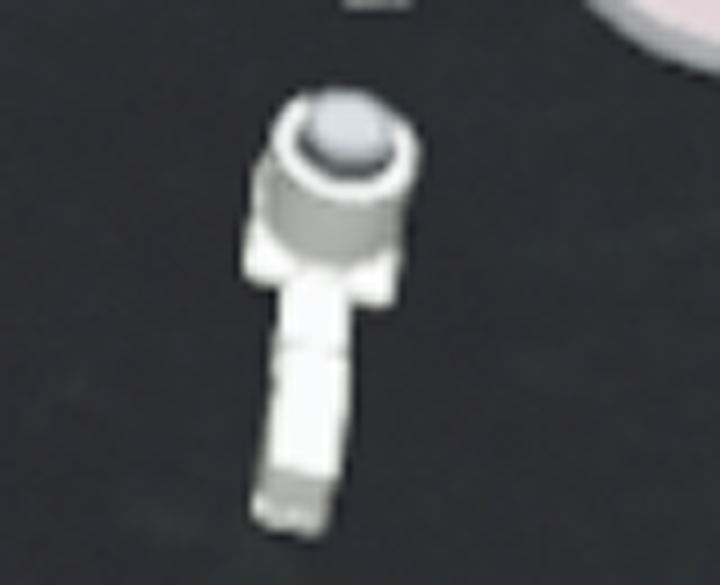

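Run:
```python
from h import *
t=grab("top");s=grab("scene")
def g(f,n,x0,y0,x1,y1,k):
    im=f["pixels"][y0:y1,x0:x1].astype(float)/255; im=im**0.6
    im=cv2.resize((im*255).astype(np.uint8),None,fx=k,fy=k,interpolation=cv2.INTER_NEAREST)
    for x in range(x0,x1,5): cv2.putText(im,str(x),((x-x0)*k,9),0,.35,(0,255,255),1); cv2.line(im,((x-x0)*k,0),((x-x0)*k,im.shape[0]),(0,120,120),1)
    for y in range(y0,y1,5): cv2.putText(im,str(y),(0,(y-y0)*k+9),0,.35,(0,255,0),1); cv2.line(im,(0,(y-y0)*k),(im.shape[1],(y-y0)*k),(0,120,0),1)
    cv2.imwrite(f"pics/{n}.png",im)
g(t,"gt",142,208,242,248,8); g(s,"gs",165,170,245,235,9); g(t,"gc",352,200,387,256,10)
```

```text
(no output)
```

View pics/gt.png

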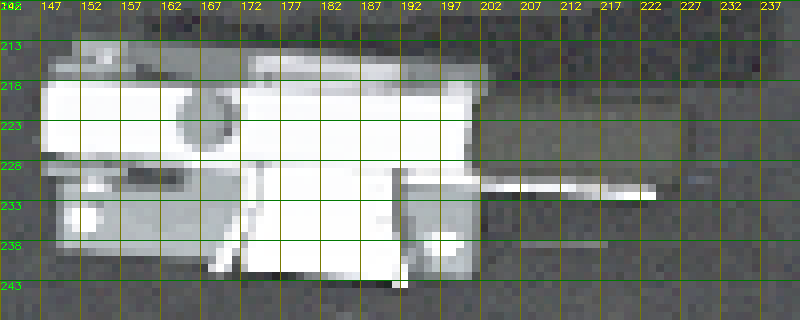

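View pics/gs.png

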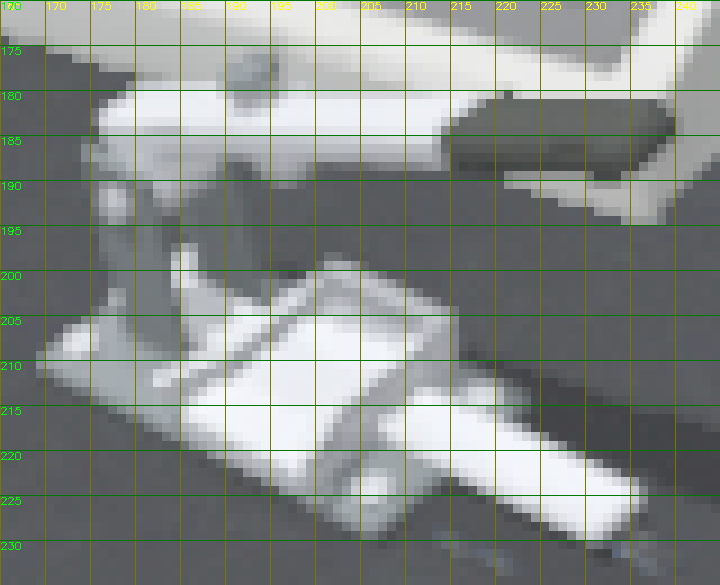

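View pics/gc.png

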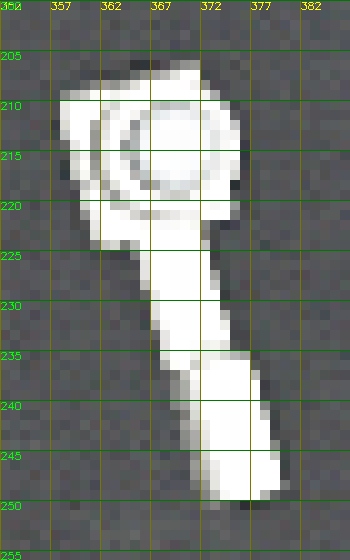

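Run:
```python
from h import *
from scipy.optimize import least_squares
t=grab("top");s=grab("scene")
obs=[(t,149.1,239.3,-40,88,'p'),(t,201.5,242.9,-40,-48,'p'),(t,203,216.1,30,-48,'p'),(t,152,213,30,88,'p'),
(t,180.5,243,-44,0,30),(s,169.1,210,-40,88,'p'),(s,206.1,230,-40,-48,'p'),]
def res(v):
    x,y,a,h=v;c,sn=np.cos(a),np.sin(a);r=[]
    for f,u,w,px,py,z in obs:
        z=h if z=='p' else z/1000
        px/=1000;py/=1000
        q=proj(f,(x+c*px-sn*py,y+sn*px+c*py,z)); r+=[q[0]-u,q[1]-w]
    return np.array(r)
r=least_squares(res,[.6,.2,0,.005],loss='soft_l1')
print(r.x[:2],np.degrees(r.x[2]),r.x[3]);print(res(r.x).reshape(-1,2).round(2))
x,y,a,h=r.x
c,sn=np.cos(a),np.sin(a)
for n,p in dict(nestfrontL=(-.042,.0,.02),stop=(.0205,0,.03),pad=(0,-.109,.154),hinge=(0,.06,.064)).items():
    P=(x+c*p[0]-sn*p[1],y+sn*p[0]+c*p[1],p[2]);print(n,np.round(P,4),np.round(proj(t,P),1),np.round(proj(s,P),1))
# clip : button centre top, rim, tail
B=onz(t,369.3,214.2,.0437);print('button top view',B)
T,e=None,None
print('tail end mid', onz(t,376.2,249.8,.026), 'head-side block', onz(t,373.8,235.5,.026))
print('scene button',onz(s,340+345/9,250+130/9,.0437), 'scene tail end top',onz(s,340+300/9,250+470/9,.026))
```

```text
[0.55639879 0.19021554] -5.273090553302474 0.002776487833365814
[[-0.16  0.01]
 [ 0.02  0.21]
 [ 0.86 -0.07]
 [-0.46 -0.71]
 [ 0.03  0.1 ]
 [-0.61  0.41]
 [ 0.23 -0.14]]
nestfrontL [0.5146 0.1941 0.02  ] [181.4 242.4] [190.9 218.3]
stop [0.5768 0.1883 0.03  ] [182.8 217.6] [206.9 202.3]
pad [0.5464 0.0817 0.154 ] [218.7 225.9] [229.7 182.4]
hinge [0.5619 0.25   0.064 ] [154.8 223.1] [182.8 188.4]
button top view [ 0.57450453 -0.27895253  0.0437    ]
tail end mid [ 0.4859821  -0.29639982  0.026     ] head-side block [ 0.52194046 -0.29179705  0.026     ]
scene button [ 0.57076424 -0.27995517  0.0437    ] scene tail end top [ 0.48421416 -0.29984662  0.026     ]
```

Emit:
arm_command(steps=[[0, 0, 0, -7.2, 60], [0, 0, 0, -7.2, 60], [0, 0, 0, -7.1, 60], [0, 0, 0, -7.0, 60], [5, 0, -25, 0, 60], [9, 0, -40, 0, 60], [9, 0, -40, 0, 60], [9, 0, -40, 0, 60], [9, 0, -40, 0, 60], [9, 0, -40, 0, 60], [9, 0, -40, 0, 60], [9, 0, -40, 0, 60], [9, 0, -40, 0, 60], [9, 0, -40, 0, 60], [9, 0, -40, 0, 60], [9, 0, -40, 0, 60], [9, 0, -40, 0, 60], [9, 0, -40, 0, 60], [9, 0, -40, 0, 60], [9, 0, -40, 0, 60]])

```text
t: 2.4
tcp_pos: [0.4163, -0.0811, 0.2315]
eef_rot: [-90.0, -0.0, 11.9]
ft_force: [0.5, 1.4, 0.3]
grip_width: 0.703
```

Emit:
arm_command(steps=[[6, 0, -34, 0, 60], [6, 0, -38, 0, 60], [6, 0, -38, 0, 60], [6, 0, -38, 0, 60], [6, 0, -38, 0, 60], [6, 0, -30, 0, 60], [4, 0, -10.5, 0, 60], [0, 30, 0, 0, 60], [0, 40, 0, 0, 60], [0, 40, 0, 0, 60], [0, 30, 0, 0, 60], [0, 20, 0, 0, 60], [0, 0, 0, 0, 60], [0, 0, 0, 0, 60]])

```text
t: 3.8
tcp_pos: [0.502, -0.2922, 0.0719]
eef_rot: [-90.0, 0.0, 12.0]
ft_force: [-0.8, -0.3, 0.4]
grip_width: 0.704
```

Run:
```python
from h import *
o=readout.get_obs();print(o["tcp_pos"],o["eef_rot"])
t=grab("top");s=grab("scene")
crop(t,"t1",330,190,430,265,8); crop(s,"s1",320,200,440,320,6)
```

```text
[ 0.50203126 -0.29221109  0.07186978] [-8.99909330e+01  1.00836732e-02  1.19712476e+01]
```

View pics/t1.png

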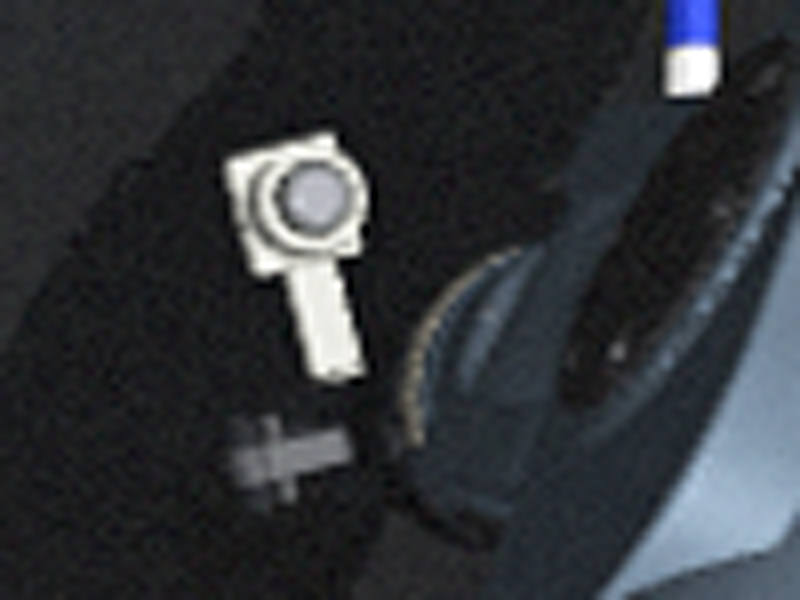

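View pics/s1.png

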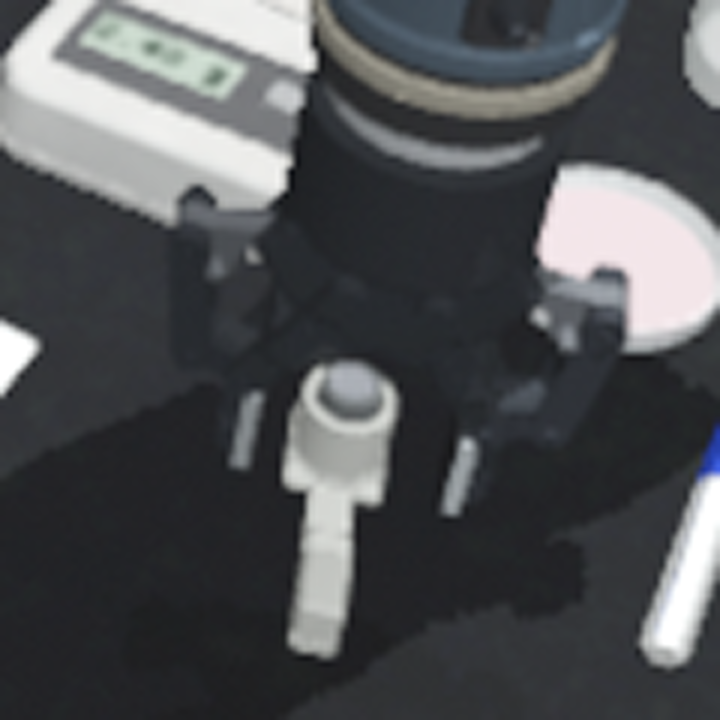

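Run:
```python
from h import *
s=grab("scene");t=grab("top")
for z in(.072,.08): print(proj(s,(.502,-.2922,z)),onz(s,378,281.4,z))
# clip direction from button (both views) re-measured without glare
print(onz(t,330+313/8,190+195/8,.0437),onz(s,320+353/6,200+391/6,.0437))
print('tail bar end', onz(t,330+337/8,190+375/8,.008))
```

```text
(np.float64(376.03202812629905), np.float64(280.40135258425823)) [ 0.50143964 -0.29643909  0.072     ]
(np.float64(376.6772031876544), np.float64(277.845925416628)) [ 0.49465567 -0.29724286  0.08      ]
[ 0.5740769  -0.27850112  0.0437    ] [ 0.56928428 -0.28154594  0.0437    ]
tail bar end [ 0.5191117  -0.29119934  0.008     ]
```

Emit:
arm_command(steps=[[0, 20, -1, 0, 60], [0, 25, -1, 0, 60], [0, 15, 0, 0, 60], [0, 6, 0, 0, 60], [0, 0, 0, 0, 60], [0, 0, 0, 0, 40], [0, 0, 0, 0, 30], [0, 0, 0, 0, 20], [0, 0, 0, 0, 10], [0, 0, 0, 0, 5], [0, 0, 0, 0, 5], [0, 0, 0, 0, 5], [0, 0, 0, 0, 5]], newtons=40)

```text
t: 5.3
tcp_pos: [0.5029, -0.2948, 0.0062]
eef_rot: [-90.1, -0.1, 12.0]
ft_force: [-0.5, 0.4, 7.3]
grip_width: 0.176
```

Run:
```python
from h import *
o=readout.get_obs();print(o["tcp_pos"],o["eef_rot"],o["grip_width"],o["ft_force"])
t=grab("top");s=grab("scene")
crop(t,"t2",330,190,430,265,8); crop(s,"s2",320,200,440,320,6)
```

```text
[ 0.50285913 -0.29477404  0.00623136] [-9.00590608e+01 -5.99656733e-02  1.19554075e+01] 0.17576274704356945 [-0.53539965  0.42409371  7.28963668]
```

View pics/t2.png

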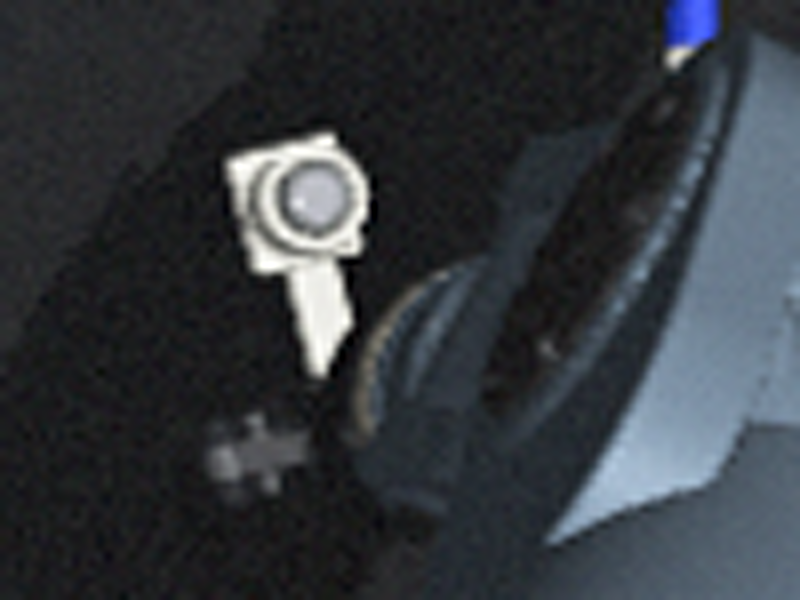

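View pics/s2.png

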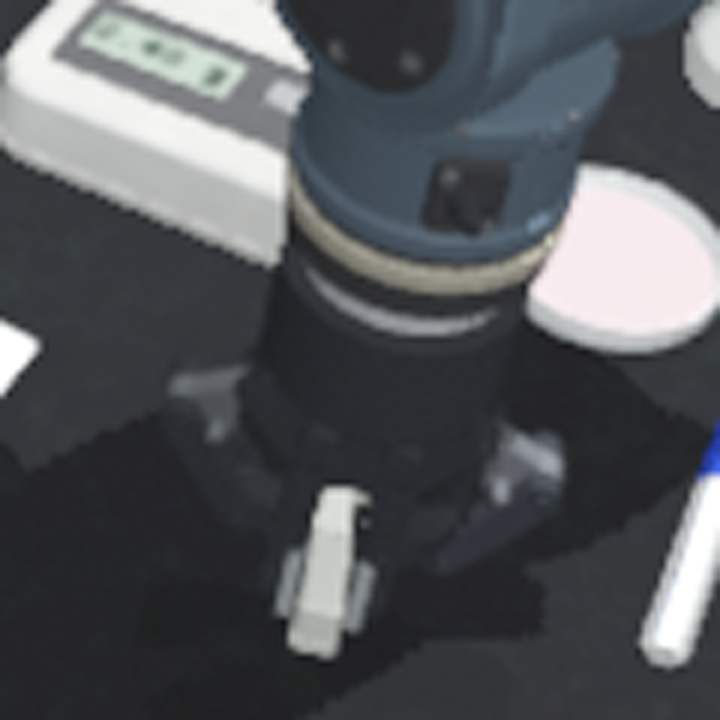

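Emit:
arm_command(steps=[[0, -2, 0, 0, 5], [0, -4, 0, 0, 5], [0, -8, 0, 0, 5], [0, -10, 0, 0, 5], [0, -10, 0, 0, 5], [0, -10, 0, 0, 5], [0, -8, 0, 0, 5], [0, -5, 0, 0, 5], [0, -3, 0, 0, 5], [0, 0, 0, 1.4, 5], [0, 0, 0, 3.2, 5], [0, 0, 0, 4, 5], [0, 0, 0, 4, 5], [0, 0, 0, 3.2, 5], [0, 0, 0, 1.4, 5], [-3, 0, 5, 0, 5], [-6, 0, 10, 0, 5], [-8, 0, 15, 0, 5]])

```text
t: 7.2
tcp_pos: [0.4877, -0.2625, 0.0651]
eef_rot: [-90.0, 0.0, -5.2]
ft_force: [-0.0, 0.3, -2.1]
grip_width: 0.179
```

Run:
```python
from h import *
o=readout.get_obs();print(o["tcp_pos"],o["eef_rot"],o["grip_width"],o["ft_force"])
t=grab("top");s=grab("scene")
crop(t,"t3",300,180,430,265,6); crop(s,"s3",300,200,440,320,5)
```

```text
[ 0.4876504  -0.26247123  0.06511256] [-8.99980363e+01  1.47873205e-02 -5.23158976e+00] 0.1787343521200318 [-0.0232014   0.28023662 -2.10535238]
```

View pics/t3.png

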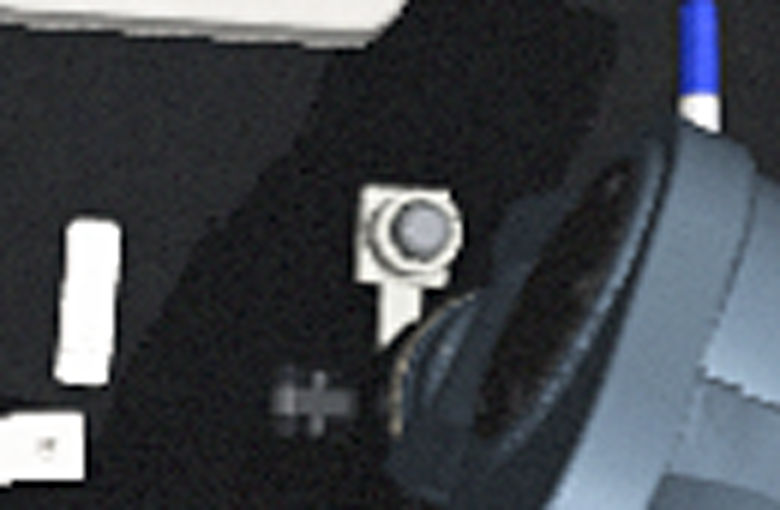

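View pics/s3.png

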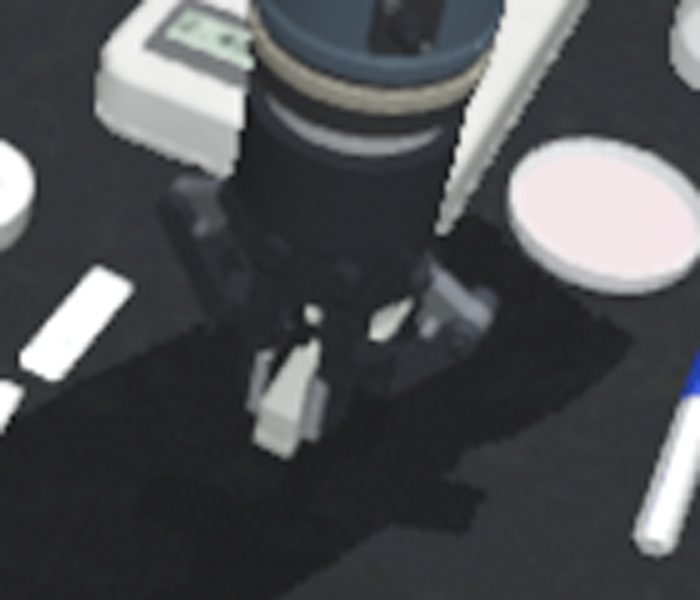

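Emit:
arm_command(steps=[[-9, 0, 20, 0, 5], [-9, 0, 25, 0, 5], [-9, 0, 25, 0, 5], [-9, 0, 25, 0, 5], [-9, 0, 25, 0, 5], [-9, 0, 25, 0, 5], [-8, 0, 25, 0, 5], [-8, 0, 25, 0, 5], [-8, 0, 25, 0, 5], [-8, 0, 25, 0, 5], [-7, 0, 25, 0, 5], [-6, 0, 25, 0, 5], [-6, 0, 25, 0, 5], [-6, 0, 25, 0, 5], [-5, 0, 25, 0, 5], [-5, 0, 25, 0, 5], [-4, 0, 25, 0, 5], [-3, 0, 20, 0, 5], [-1, 0, 12, 0, 5], [0, 0, 5, 0, 5]])

```text
t: 9.3
tcp_pos: [0.4016, 0.2047, 0.0654]
eef_rot: [-90.0, -0.0, -5.2]
ft_force: [-1.2, 0.1, -1.4]
grip_width: 0.175
```

Run:
```python
from h import *
o=readout.get_obs();print(o["tcp_pos"],o["eef_rot"],o["grip_width"],o["ft_force"])
t=grab("top");s=grab("scene")
crop(t,"t4",130,195,250,295,6); crop(s,"s4",120,160,260,280,5)
```

```text
[0.40156401 0.20472547 0.06539853] [-8.99906435e+01 -2.07775662e-02 -5.15151929e+00] 0.17464088701112057 [-1.22160855  0.14646231 -1.37062728]
```

View pics/t4.png

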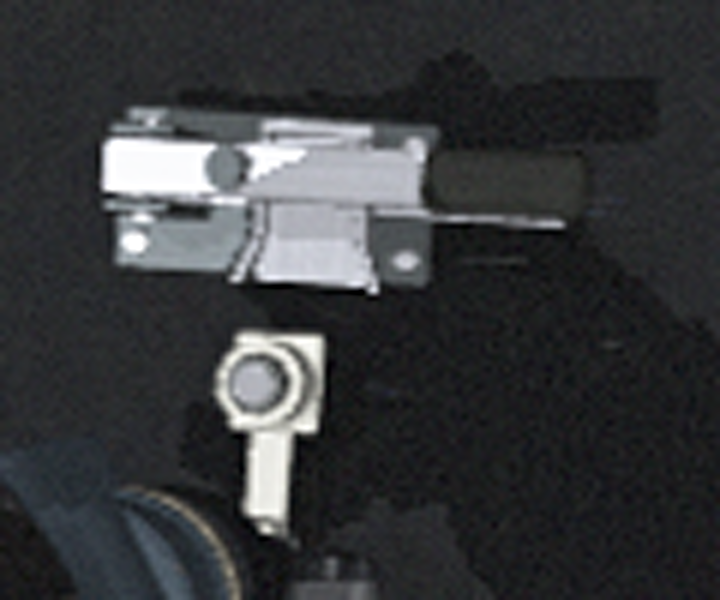

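View pics/s4.png

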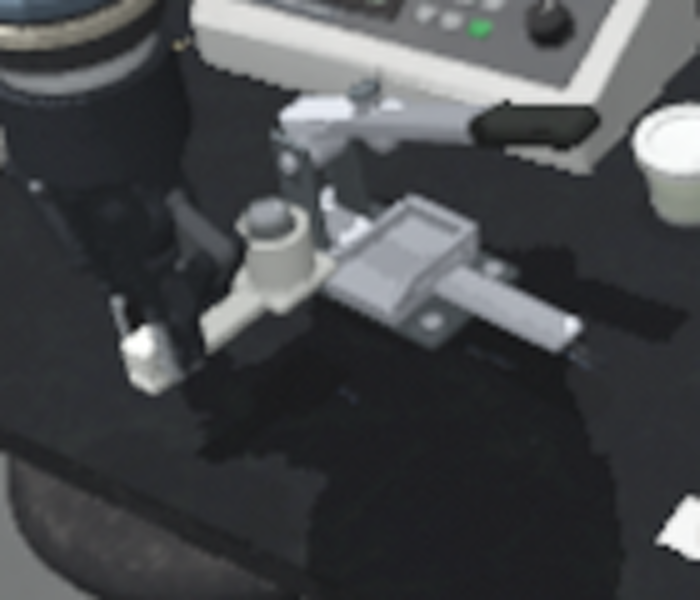

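```bash
cat >> h.py <<'E'
PO=np.array([.5564,.1902]);PA=np.radians(-5.27)
def pl(p):
    d=np.array(p[:2])-PO;c,s=np.cos(PA),np.sin(PA)
    return np.round(np.array([c*d[0]+s*d[1],-s*d[0]+c*d[1]])*1000,1)
E
python3 - <<'E'
from h import *
t=grab("top");s=grab("scene")
T=lambda u,v,z:pl(onz(t,130+u/6,195+v/6,z))
S=lambda u,v,z:pl(onz(s,120+u/5,160+v/5,z))
print("TCP",pl(readout.get_obs()["tcp_pos"]))
print("button",T(256,383,.1027),S(268,217,.1027))
print("rim right?",T(325,335,.067),T(321,432,.067))
print("flare tips",T(235,281,.03),T(374,291,.03),"floor front",T(253,279,.02),T(368,288,.02))
print("floor back",T(268,205,.02),T(365,205,.02))
print("scene floor corners",S(327,285,.02),S(407,325,.02), "lever axis top", T(225,170,.12))
E
```

```text
TCP [-155.5   -1.4]
button [-82.3  -0.7] [-86.1  -4.4]
rim right? [-62.2 -18.5] [-101.1  -20.4]
flare tips [-42.9  28.8] [-42.9 -29.7] floor front [-41.4  23.7] [-41.7 -25.1]
floor back [-9.8 20.2] [ -6.9 -20.8]
scene floor corners [-46.3  15.2] [-45.9 -39.7] lever axis top [-1.  14.8]
```

Emit:
arm_command(steps=[[0, 3, 0, 0, 5], [0, 7, 0, 0, 5], [0, 9, 0, 0, 5], [0, 9, 0, 0, 5], [0, 6, 0, 0, 5], [0, 2.8, 0, 0, 5], [0, 0, 0, 0, 5], [3, 0, 1, 0, 5], [6, 0, 0, 0, 5], [6, 0, 0, 0, 5], [6, 0, 0, 0, 5], [4, 0, 0, 0, 5], [2, 0, 0, 0, 5], [0, 0, 0, 0, 5]])

```text
t: 10.9
tcp_pos: [0.4288, 0.2023, 0.0285]
eef_rot: [-90.0, 0.0, -5.3]
ft_force: [-1.1, 0.2, -2.9]
grip_width: 0.178
```

Run:
```python
from h import *
o=readout.get_obs();print(pl(o["tcp_pos"]),o["tcp_pos"],o["eef_rot"],o["grip_width"],o["ft_force"])
t=grab("top");s=grab("scene")
crop(t,"t5",140,205,220,265,9); crop(s,"s5",150,180,230,240,9)
```

```text
[-128.2    0.3] [0.4287638  0.2022549  0.02845355] [-9.00041838e+01  1.15274083e-03 -5.26478461e+00] 0.17801859106085133 [-1.12703252  0.18727299 -2.89131371]
```

View pics/t5.png

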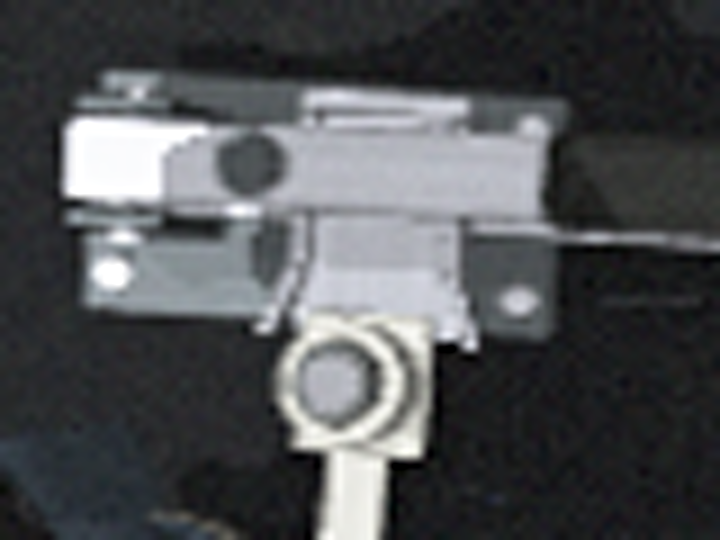

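View pics/s5.png

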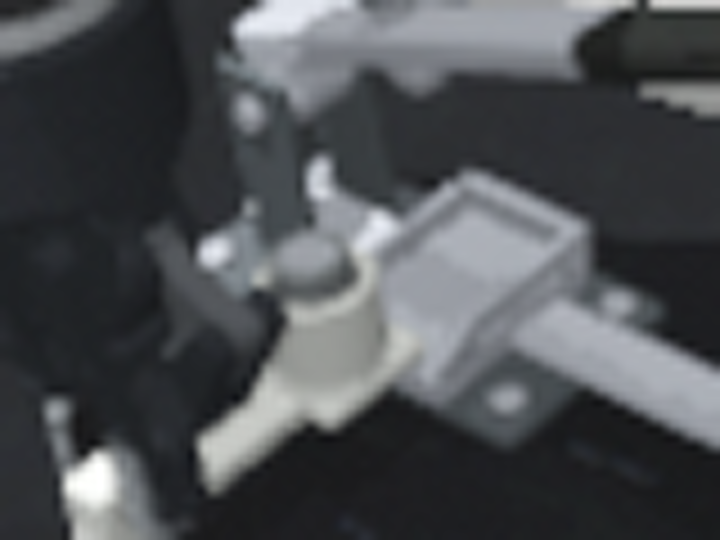

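Emit:
arm_command(steps=[[3, 0, 0, 0, 5], [5, 0, 0, 0, 5], [5, 0, 0, 0, 5], [5, 0, 0, 0, 5], [4, 0, 0, 0, 5], [2, 0, 0, 0, 5], [0, 0, 0, 0, 5]])

```text
t: 11.7
tcp_pos: [0.4527, 0.2001, 0.0284]
eef_rot: [-90.0, 0.0, -5.3]
ft_force: [-0.3, 0.3, -1.6]
grip_width: 0.176
```

Emit:
arm_command(steps=[[3, 0, 0, 0, 5], [5, 0, 0, 0, 5], [5, 0, 0, 0, 5], [4, 0, 0, 0, 5], [2, 0, 0, 0, 5], [0, 0, 0, 0, 5]])

```text
t: 12.3
tcp_pos: [0.4717, 0.1984, 0.0285]
eef_rot: [-90.0, -0.0, -5.3]
ft_force: [-0.5, -0.2, -1.6]
grip_width: 0.175
```

Run:
```python
from h import *
o=readout.get_obs();print(pl(o["tcp_pos"]),o["tcp_pos"],o["eef_rot"],o["grip_width"],o["ft_force"])
t=grab("top");s=grab("scene")
crop(t,"t6",140,205,220,265,9); crop(s,"s6",150,180,230,240,9)
```

```text
[-85.1   0.4] [0.47165861 0.1983684  0.02845306] [-9.00027078e+01 -3.80050900e-03 -5.26051846e+00] 0.17479702002453543 [-0.54441471 -0.24823172 -1.63700416]
```

View pics/t6.png

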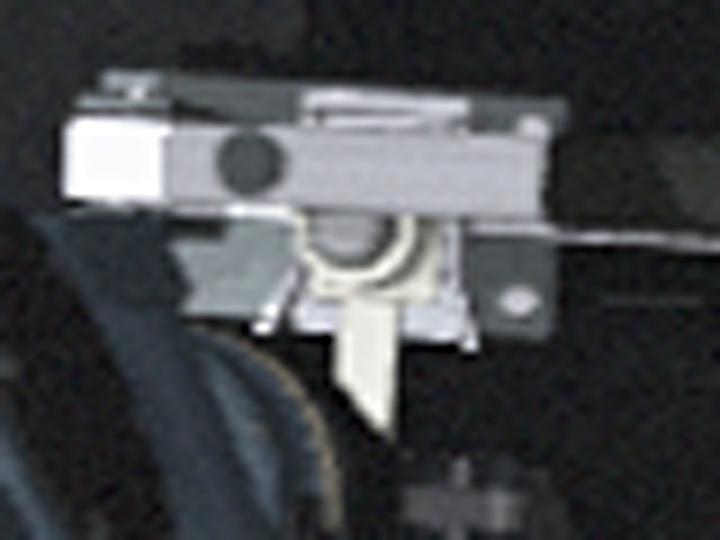

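View pics/s6.png

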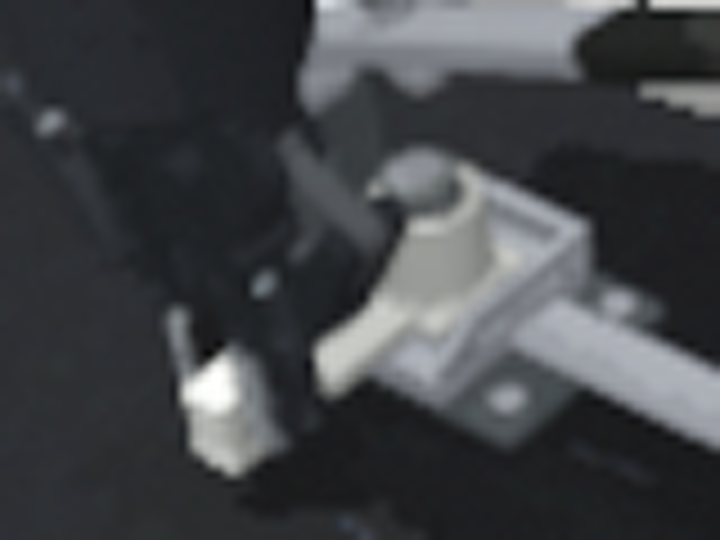

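Emit:
arm_command(steps=[[2, 0, 0, 0, 5], [2, 0, 0, 0, 5], [2, 0, 0, 0, 5], [2, 0, 0, 0, 5], [1, 0, 0, 0, 5], [0, 0, 0, 0, 5]])

```text
t: 13.0
tcp_pos: [0.4804, 0.1975, 0.0285]
eef_rot: [-90.0, -0.0, -5.3]
ft_force: [-0.0, -0.4, -2.4]
grip_width: 0.177
```

Emit:
arm_command(steps=[[1, 0, 0, 0, 5], [1, 0, 0, 0, 5], [1, 0, 0, 0, 5], [0, 0, 0, 0, 5]])

```text
t: 13.4
tcp_pos: [0.4835, 0.1973, 0.0285]
eef_rot: [-90.0, -0.0, -5.2]
ft_force: [0.1, -0.0, -2.5]
grip_width: 0.175
```

Emit:
arm_command(steps=[[0, 0.7, 0, 0, 5], [0, 0.7, 0, 0, 5], [0, 0.5, 0, 0, 5], [0, 0, 0, 0, 5]])

```text
t: 13.8
tcp_pos: [0.4832, 0.1973, 0.0265]
eef_rot: [-90.0, 0.0, -5.2]
ft_force: [-0.1, 0.7, -1.4]
grip_width: 0.177
```

Emit:
arm_command(steps=[[0.7, 0, 0, 0, 5], [0.7, 0, 0, 0, 5], [0.6, 0, 0, 0, 5], [0, 0, 0, 0, 5]])

```text
t: 14.2
tcp_pos: [0.4845, 0.1971, 0.0264]
eef_rot: [-90.0, 0.1, -5.2]
ft_force: [-4.2, 0.6, -0.3]
grip_width: 0.177
```

Emit:
arm_command(steps=[[0.5, 0, 0, 0, 5], [0.5, 0, 0, 0, 5], [0, 0, 0, 0, 5]])

```text
t: 14.5
tcp_pos: [0.4845, 0.197, 0.0263]
eef_rot: [-90.0, 0.2, -5.2]
ft_force: [-8.0, 2.4, 2.4]
grip_width: 0.178
```

Emit:
arm_command(steps=[[-0.7, 0.2, 0, 0, 5], [0, 0, 0, 0, 5], [0, 0, 0, 0, 18], [0, 0, 0, 0, 22], [0, 0, 0, 0, 30], [0, 0, 0, 0, 40], [0, 0, 0, 0, 40], [0, 0, 0, 0, 40]])

```text
t: 15.3
tcp_pos: [0.4857, 0.1971, 0.0264]
eef_rot: [-90.0, -0.0, -5.2]
ft_force: [0.0, -1.0, 0.1]
grip_width: 0.463
```

Run:
```python
from h import *
o=readout.get_obs();print(pl(o["tcp_pos"]),o["tcp_pos"],o["eef_rot"],o["grip_width"],o["ft_force"])
t=grab("top");s=grab("scene")
crop(t,"t7",140,205,220,265,9); crop(s,"s7",150,180,230,240,9)
```

```text
[-71.1   0.3] [0.48566702 0.19706847 0.02643047] [-9.00056313e+01 -1.03007712e-02 -5.24990190e+00] 0.4629662627399996 [ 0.04685621 -0.99561166  0.07059875]
```

View pics/t7.png

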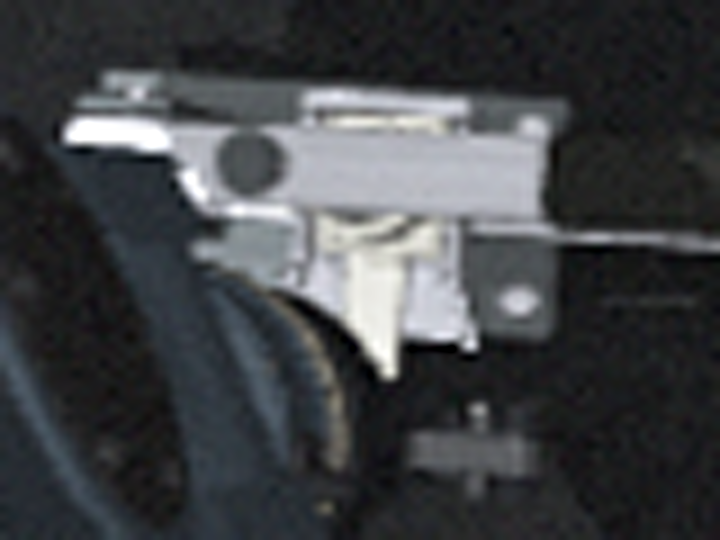

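View pics/s7.png

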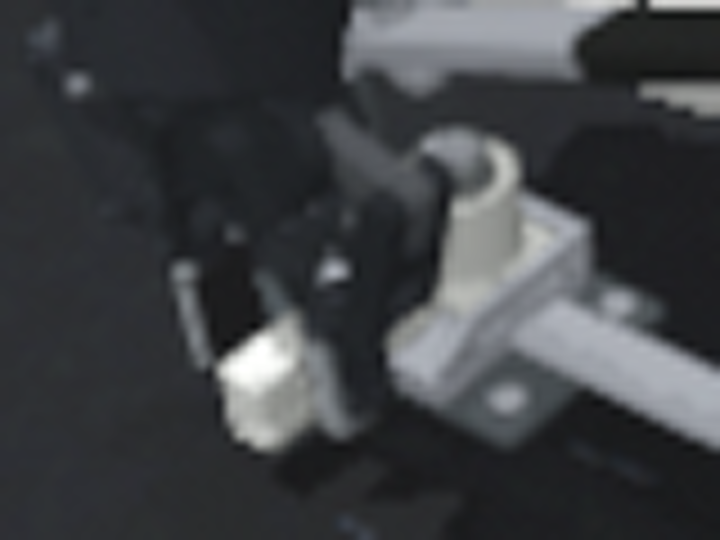

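Emit:
arm_command(steps=[[0, -3, 0, 0, 40], [0, -8, 0, 0, 40], [0, -12, 0, 0, 40], [0, -12, 0, 0, 40], [-3, -12, 0, 0, 40], [-10, -15, 0, 0, 40], [-20, -20, 0, 0, 40], [-20, -20, 0, 0, 40], [-20, -20, 0, 0, 30], [-15, -20, -20, 0, 20], [0, -20, -30, 0, 10], [0, -12, -30, 0, 0], [0, 0, -20, 0, 0], [0, 0, 0, 0, 0]])

```text
t: 16.8
tcp_pos: [0.3878, 0.104, 0.2018]
eef_rot: [-90.0, -0.1, -5.4]
ft_force: [0.2, 0.9, -0.7]
grip_width: 0.003
```

Run:
```python
from h import *
o=readout.get_obs();print(pl(o["tcp_pos"]),o["tcp_pos"],o["eef_rot"],o["grip_width"],o["ft_force"])
t=grab("top");s=grab("scene")
crop(t,"t8",140,205,240,280,8); crop(s,"s8",150,165,250,240,8)
```

```text
[-160.  -101.3] [0.38776493 0.1039893  0.20180541] [-8.99963426e+01 -8.42131942e-02 -5.36457130e+00] 0.0032191113382908127 [ 0.1686536   0.94925287 -0.71486067]
```

View pics/t8.png

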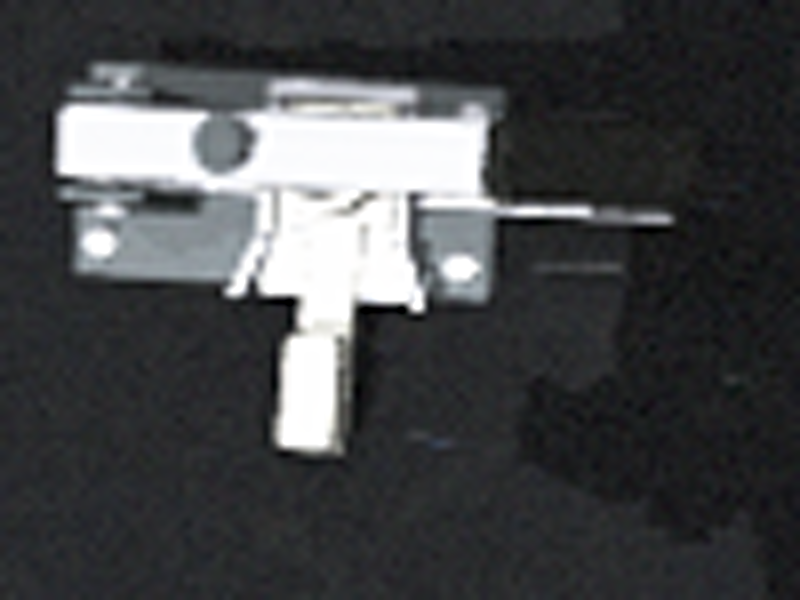

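View pics/s8.png

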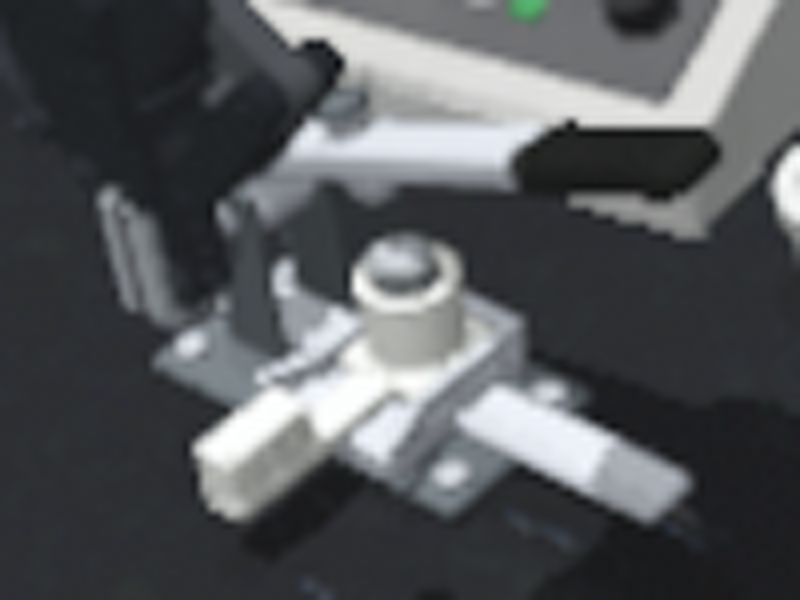

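Run:
```python
from h import *
t=grab("top");s=grab("scene")
T=lambda u,v,z:pl(onz(t,140+u/8,205+v/8,z))
S=lambda u,v,z:pl(onz(s,150+u/8,165+v/8,z))
print("block top end corners",T(274,447,.046),T(342,455,.046),"front",T(283,336,.046),T(350,338,.046))
print("head front",T(345,103,.028),"stop wall back/top edge",T(345,85,.03),T(345,97,.03))
print("button S",S(403,262,.0637),"rim",S(408,280,.056),"floor corners S",S(392,492,.02))
print("pad ends T",T(500,155,.14),T(692,165,.165))
print("pad S", S(540,150,.145),S(705,150,.165))
```

```text
block top end corners [-88.8   8.1] [-89.7 -13.1] front [-54.6   8.4] [-53.7 -12.3]
head front [19.9 -0.4] stop wall back/top edge [25.4 -0.3] [21.6 -0.6]
button S [-3.2 -4.8] rim [-2.6 -5. ] floor corners S [-53.3 -38.5]
pad ends T [  1.4 -69.9] [   1.2 -127.6]
pad S [-10.9 -80.6] [  -4.4 -138.1]
```

Emit:
arm_command(steps=[[10, 0, 0, 0, 0], [25, 0, -2, 0, 0], [30, 0, -2, 0, 0], [30, 0, -1, 0, 0], [30, 0, 0, 0, 0], [20, 0, 0, 0, 0], [10, 0, 0, 0, 0], [5, 0, 0, 0, 0], [0, 10, 0, 0, 0], [0, 15, 0, 0, 0], [0, 8, 0, 0, 0], [0, 3, 0, 0, 0], [0, 0, 0, 0, 0], [0, 0, 0, 0, 0]])

```text
t: 18.4
tcp_pos: [0.5477, 0.086, 0.1649]
eef_rot: [-90.0, -0.0, -5.2]
ft_force: [-0.9, 0.4, 0.4]
grip_width: -0.003
```

Run:
```python
from h import *
o=readout.get_obs();print(pl(o["tcp_pos"]),o["tcp_pos"],o["eef_rot"],o["grip_width"],o["ft_force"])
t=grab("top");s=grab("scene")
crop(t,"t9",140,205,240,280,8); crop(s,"s9",150,125,270,215,6)
```

```text
[   0.9 -104.5] [0.54767147 0.086039   0.16489626] [-8.99948174e+01 -3.34630056e-02 -5.23890447e+00] -0.003144039131577456 [-0.86838726  0.36906236  0.36327739]
```

View pics/s9.png

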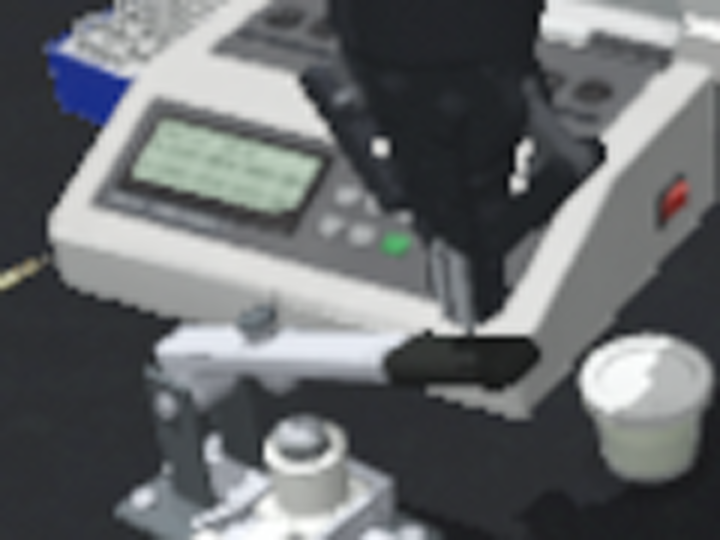

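View pics/t9.png

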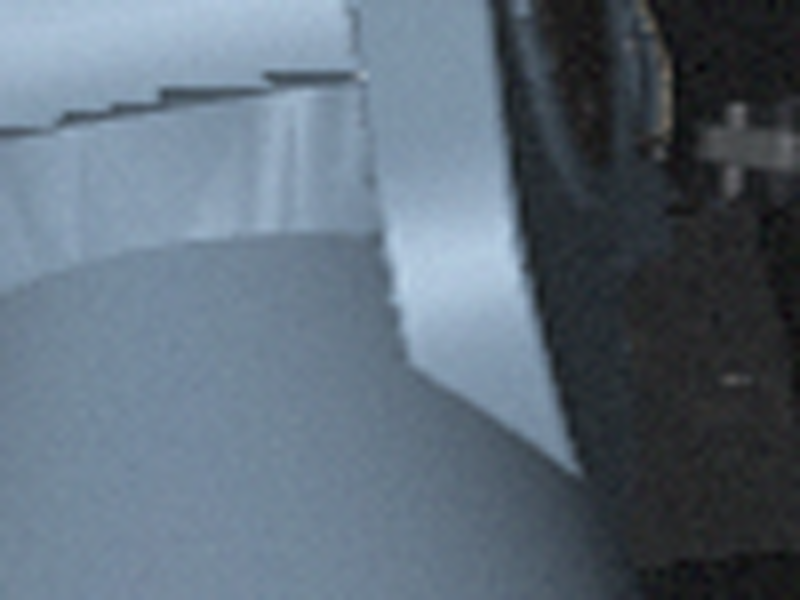

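Emit:
arm_command(steps=[[0, 4, -2, 0, 0], [0, 4, 0, 0, 0], [0, 2, 0, 0, 0], [0, 2, -0.5, 0, 0], [0, 2, -1, 0, 0], [0, 2, -1, 0, 0], [0, 0, 0, 0, 0]])

```text
t: 19.2
tcp_pos: [0.5473, 0.0814, 0.1482]
eef_rot: [-90.0, -0.0, -5.3]
ft_force: [0.0, -1.0, 2.0]
grip_width: -0.002
```

Emit:
arm_command(steps=[[0, 1.5, -0.7, 0, 0], [0, 1.5, -0.7, 0, 0], [0, 1.5, -0.7, 0, 0], [0, 1.5, -0.7, 0, 0], [0, 0, 0, 0, 0]])

```text
t: 19.7
tcp_pos: [0.547, 0.0786, 0.1422]
eef_rot: [-90.0, 0.0, -5.3]
ft_force: [0.4, -0.4, 1.8]
grip_width: -0.002
```

Emit:
arm_command(steps=[[0, 1, -0.4, 0, 0], [0, 1, -0.4, 0, 0], [0, 1, -0.4, 0, 0], [0, 0, 0, 0, 0]])

```text
t: 20.1
tcp_pos: [0.5469, 0.0774, 0.1393]
eef_rot: [-90.0, -0.0, -5.3]
ft_force: [-0.8, 0.4, 1.9]
grip_width: 0.001
```

Emit:
arm_command(steps=[[0, 1, -0.4, 0, 0], [0, 1, -0.4, 0, 0], [0, 1, -0.4, 0, 0], [0, 0, 0, 0, 0]])

```text
t: 20.5
tcp_pos: [0.5468, 0.0762, 0.1363]
eef_rot: [-90.0, -0.0, -5.3]
ft_force: [-0.4, -0.9, 2.5]
grip_width: 0.003
```

Emit:
arm_command(steps=[[0, 1, -0.4, 0, 0], [0, 1, -0.4, 0, 0], [0, 1, -0.4, 0, 0], [0, 0, 0, 0, 0]])

```text
t: 20.9
tcp_pos: [0.5467, 0.075, 0.1333]
eef_rot: [-90.0, 0.0, -5.2]
ft_force: [0.4, -1.2, 2.2]
grip_width: 0.001
```

Emit:
arm_command(steps=[[0, 1, -0.4, 0, 0], [0, 1, -0.4, 0, 0], [0, 1, -0.4, 0, 0], [0, 0, 0, 0, 0]])

```text
t: 21.3
tcp_pos: [0.5466, 0.0739, 0.1303]
eef_rot: [-90.0, -0.0, -5.2]
ft_force: [1.3, -0.2, 3.6]
grip_width: 0.002
```

Emit:
arm_command(steps=[[0, 1, -0.4, 0, 0], [0, 1, -0.4, 0, 0], [0, 0, 0, 0, 0]])

```text
t: 21.6
tcp_pos: [0.5465, 0.0731, 0.1283]
eef_rot: [-90.0, 0.0, -5.2]
ft_force: [1.4, 0.6, 2.7]
grip_width: 0.003
```

Emit:
arm_command(steps=[[0, 1, -0.4, 0, 0], [0, 1, -0.4, 0, 0], [0, 0, 0, 0, 0]])

```text
t: 21.9
tcp_pos: [0.5464, 0.0724, 0.1263]
eef_rot: [-90.0, 0.0, -5.2]
ft_force: [0.5, 1.4, 2.3]
grip_width: -0.002
```

Emit:
arm_command(steps=[[0, 1, -0.4, 0, 0], [0, 1, -0.3, 0, 0], [0, 0, 0, 0, 0]])

```text
t: 22.2
tcp_pos: [0.5464, 0.0716, 0.1243]
eef_rot: [-90.0, 0.0, -5.2]
ft_force: [1.1, 1.3, 2.2]
grip_width: 0.002
```

Emit:
arm_command(steps=[[0, 1, -0.3, 0, 0], [0, 1, -0.3, 0, 0], [0, 0, 0, 0, 0]])

```text
t: 22.5
tcp_pos: [0.5463, 0.071, 0.1223]
eef_rot: [-90.0, 0.0, -5.2]
ft_force: [1.6, 1.4, 1.9]
grip_width: 0.004
```

Run:
```python
from h import *
s=grab("scene"); crop(s,"s10",165,160,245,225,9)
```

```text
(no output)
```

View pics/s10.png

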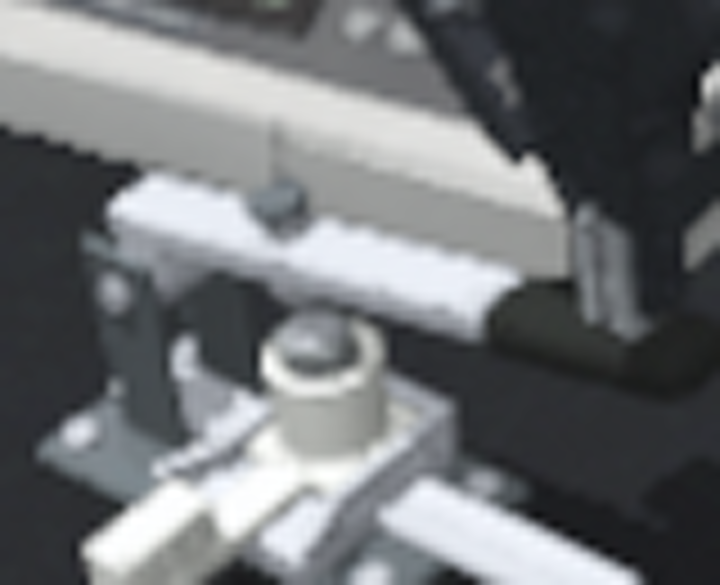

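Emit:
arm_command(steps=[[0, 1, -0.3, 0, 0], [0, 1, -0.3, 0, 0], [0, 0, 0, 0, 0]])

```text
t: 22.85
tcp_pos: [0.5462, 0.0704, 0.1203]
eef_rot: [-90.0, 0.0, -5.2]
ft_force: [1.5, 2.0, 2.2]
grip_width: -0.002
```

Emit:
arm_command(steps=[[0, 1, -0.3, 0, 0], [0, 1, -0.3, 0, 0], [0, 0, 0, 0, 0]])

```text
t: 23.15
tcp_pos: [0.5462, 0.0698, 0.1183]
eef_rot: [-90.0, 0.0, -5.2]
ft_force: [0.6, 0.9, 2.4]
grip_width: -0.002
```

Emit:
arm_command(steps=[[0, 1, -0.3, 0, 0], [0, 1, -0.3, 0, 0], [0, 0, 0, 0, 0]])

```text
t: 23.45
tcp_pos: [0.5461, 0.0692, 0.1163]
eef_rot: [-90.0, 0.0, -5.2]
ft_force: [1.7, 3.2, 2.7]
grip_width: -0.001
```

Emit:
arm_command(steps=[[0, 1, -0.3, 0, 0], [0, 1, -0.3, 0, 0], [0, 0, 0, 0, 0]])

```text
t: 23.75
tcp_pos: [0.546, 0.0686, 0.1143]
eef_rot: [-90.0, 0.0, -5.2]
ft_force: [0.5, 1.5, 2.2]
grip_width: -0.002
```

Emit:
arm_command(steps=[[0, 1, -0.1, 0, 0], [0, 1, -0.2, 0, 0], [0, 0, 0, 0, 0]])

```text
t: 24.05
tcp_pos: [0.546, 0.0682, 0.1123]
eef_rot: [-90.0, 0.0, -5.3]
ft_force: [0.6, 1.1, 2.3]
grip_width: 0.003
```

Emit:
arm_command(steps=[[0, 1, -0.2, 0, 0], [0, 1, -0.2, 0, 0], [0, 0, 0, 0, 0]])

```text
t: 24.35
tcp_pos: [0.546, 0.0677, 0.1103]
eef_rot: [-90.0, 0.0, -5.3]
ft_force: [0.4, -0.4, 3.1]
grip_width: -0.002
```

Emit:
arm_command(steps=[[0, 1, -0.2, 0, 0], [0, 1, -0.2, 0, 0], [0, 0, 0, 0, 0]])

```text
t: 24.65
tcp_pos: [0.5459, 0.0673, 0.1083]
eef_rot: [-90.0, 0.0, -5.3]
ft_force: [0.8, -1.5, 3.8]
grip_width: -0.002
```

Emit:
arm_command(steps=[[0, 1, -0.2, 0, 0], [0, 1, -0.2, 0, 0], [0, 0, 0, 0, 0]])

```text
t: 24.95
tcp_pos: [0.5459, 0.0669, 0.1063]
eef_rot: [-90.0, 0.0, -5.3]
ft_force: [-0.1, -2.0, 3.6]
grip_width: 0.004
```

Emit:
arm_command(steps=[[0, 1, -0.2, 0, 0], [0, 1, -0.2, 0, 0], [0, 0, 0, 0, 0]])

```text
t: 25.25
tcp_pos: [0.5459, 0.0666, 0.1043]
eef_rot: [-90.0, 0.0, -5.3]
ft_force: [0.4, -3.4, 3.6]
grip_width: -0.003
```

Emit:
arm_command(steps=[[0, 1, -0.5, 0, 0], [0, 1, -0.5, 0, 0], [0, 0, 0, 0, 0]])

```text
t: 25.55
tcp_pos: [0.5458, 0.066, 0.1023]
eef_rot: [-90.0, 0.0, -5.2]
ft_force: [0.4, 0.9, 3.5]
grip_width: -0.001
```

Emit:
arm_command(steps=[[0, 1, -0.3, 0, 0], [0, 0.5, -0.1, 0, 0], [0, 0, 0, 0, 0]])

```text
t: 25.85
tcp_pos: [0.5458, 0.0656, 0.1008]
eef_rot: [-90.0, 0.0, -5.2]
ft_force: [0.0, 2.8, 2.1]
grip_width: -0.001
```

Emit:
arm_command(steps=[[0, 1, -0.2, 0, 0], [0, 0.5, -0.1, 0, 0], [0, 0, 0, 0, 0]])

```text
t: 26.15
tcp_pos: [0.5457, 0.0651, 0.0993]
eef_rot: [-90.0, 0.0, -5.2]
ft_force: [1.0, 2.4, 2.5]
grip_width: -0.001
```

Emit:
arm_command(steps=[[0, 1, -0.2, 0, 0], [0, 0.5, -0.1, 0, 0], [0, 0, 0, 0, 0]])

```text
t: 26.45
tcp_pos: [0.5457, 0.0647, 0.0978]
eef_rot: [-90.0, 0.0, -5.2]
ft_force: [0.0, 2.3, 3.0]
grip_width: -0.006
```

Emit:
arm_command(steps=[[0, 1, -0.1, 0, 0], [0, 1, -0.2, 0, 0], [0, 0, 0, 0, 0]])

```text
t: 26.75
tcp_pos: [0.5456, 0.0644, 0.0957]
eef_rot: [-90.0, 0.0, -5.2]
ft_force: [0.1, 2.7, 2.9]
grip_width: -0.002
```

Emit:
arm_command(steps=[[0, 1, -0.1, 0, 0], [0, 1, -0.2, 0, 0], [0, 0, 0, 0, 0]])

```text
t: 27.05
tcp_pos: [0.5456, 0.0641, 0.0938]
eef_rot: [-90.0, 0.0, -5.3]
ft_force: [-0.1, 2.6, 3.8]
grip_width: 0.001
```

Emit:
arm_command(steps=[[0, 1, -0.1, 0, 0], [0, 1, -0.2, 0, 0], [0, 0, 0, 0, 0]])

```text
t: 27.35
tcp_pos: [0.5456, 0.0638, 0.0918]
eef_rot: [-90.0, 0.0, -5.2]
ft_force: [0.0, 1.1, 3.1]
grip_width: 0.001
```

Run:
```python
from h import *
s=grab("scene"); crop(s,"s11",165,160,245,225,9)
```

```text
(no output)
```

View pics/s11.png

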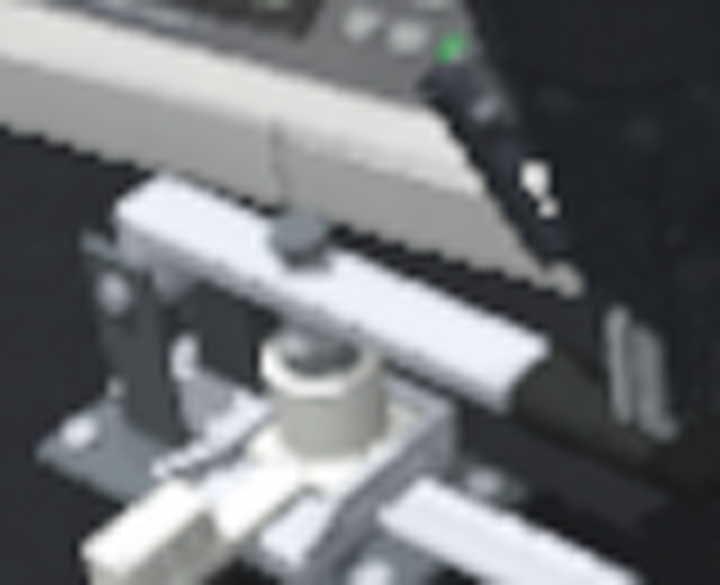

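Emit:
arm_command(steps=[[0, 1, -0.1, 0, 0], [0, 0.5, -0.1, 0, 0], [0, 0, 0, 0, 0]])

```text
t: 27.7
tcp_pos: [0.5456, 0.0636, 0.0904]
eef_rot: [-90.0, 0.0, -5.2]
ft_force: [-0.1, 1.0, 3.8]
grip_width: -0.003
```

Emit:
arm_command(steps=[[0, 1, -0.1, 0, 0], [0, 0.5, -0.1, 0, 0], [0, 0, 0, 0, 0]])

```text
t: 28.0
tcp_pos: [0.5456, 0.0634, 0.0889]
eef_rot: [-90.0, -0.0, -5.2]
ft_force: [0.3, 1.3, 6.2]
grip_width: 0.002
```

Emit:
arm_command(steps=[[0, 1, -0.1, 0, 0], [0, 0.5, -0.1, 0, 0], [0, 0, 0, 0, 0]])

```text
t: 28.3
tcp_pos: [0.5456, 0.0632, 0.0876]
eef_rot: [-90.0, -0.0, -5.2]
ft_force: [-1.5, 1.5, 6.2]
grip_width: 0.003
```

Emit:
arm_command(steps=[[0, 1, -0.1, 0, 0], [0, 0.5, -0.1, 0, 0], [0, 0, 0, 0, 0]])

```text
t: 28.6
tcp_pos: [0.5456, 0.0631, 0.0862]
eef_rot: [-90.0, -0.0, -5.2]
ft_force: [-1.1, 0.1, 7.9]
grip_width: -0.002
```

Emit:
arm_command(steps=[[0, 1, -0.1, 0, 0], [0, 0, 0, 0, 0]])

```text
t: 28.8
tcp_pos: [0.5456, 0.0629, 0.0853]
eef_rot: [-90.0, -0.0, -5.2]
ft_force: [-2.0, 1.3, 8.0]
grip_width: 0.001
```

Emit:
arm_command(steps=[[0, 1, -0.1, 0, 0], [0, 0, 0, 0, 0]])

```text
t: 29.0
tcp_pos: [0.5456, 0.0629, 0.0843]
eef_rot: [-90.0, -0.0, -5.2]
ft_force: [-2.0, 2.0, 7.6]
grip_width: -0.002
```

Emit:
arm_command(steps=[[0, 1, -0.1, 0, 0], [0, 0, 0, 0, 0]])

```text
t: 29.2
tcp_pos: [0.5456, 0.0627, 0.0832]
eef_rot: [-90.0, -0.0, -5.2]
ft_force: [-1.1, 1.6, 7.4]
grip_width: 0.001
```

Emit:
arm_command(steps=[[0, 1, -0.1, 0, 0], [0, 0, 0, 0, 0]])

```text
t: 29.4
tcp_pos: [0.5456, 0.0626, 0.0822]
eef_rot: [-90.0, -0.0, -5.2]
ft_force: [-1.6, 0.5, 7.4]
grip_width: 0.001
```

Emit:
arm_command(steps=[[0, 1, -0.1, 0, 0], [0, 0, 0, 0, 0]])

```text
t: 29.6
tcp_pos: [0.5455, 0.0625, 0.0811]
eef_rot: [-90.0, -0.0, -5.2]
ft_force: [-0.9, 1.1, 7.8]
grip_width: 0.003
```

Emit:
arm_command(steps=[[0, 1, -0.1, 0, 0], [0, 0, 0, 0, 0]])

```text
t: 29.8
tcp_pos: [0.5455, 0.0624, 0.0801]
eef_rot: [-90.0, -0.0, -5.2]
ft_force: [-0.1, 1.2, 6.4]
grip_width: -0.001
```

Emit:
arm_command(steps=[[0, 1, -0.1, 0, 0], [0, 0, 0, 0, 0]])

```text
t: 30.0
tcp_pos: [0.5456, 0.0623, 0.0791]
eef_rot: [-90.0, -0.0, -5.2]
ft_force: [-0.3, 0.3, 6.0]
grip_width: -0.001
```

Emit:
arm_command(steps=[[0, 1, -0.1, 0, 0], [0, 0, 0, 0, 0]])

```text
t: 30.2
tcp_pos: [0.5455, 0.0622, 0.078]
eef_rot: [-90.0, -0.0, -5.2]
ft_force: [-0.6, 1.5, 5.3]
grip_width: 0.001
```

Emit:
arm_command(steps=[[0, 1, 0, 0, 0], [0, 0, 0, 0, 0]])

```text
t: 30.4
tcp_pos: [0.5455, 0.0622, 0.077]
eef_rot: [-90.0, -0.0, -5.3]
ft_force: [-0.7, -0.2, 4.2]
grip_width: 0.001
```

Emit:
arm_command(steps=[[0, 1, -0.1, 0, 0], [0, 0, 0, 0, 0]])

```text
t: 30.6
tcp_pos: [0.5455, 0.0621, 0.0759]
eef_rot: [-90.0, -0.0, -5.3]
ft_force: [-0.4, 1.5, 3.9]
grip_width: 0.002
```

Emit:
arm_command(steps=[[0, 1, 0, 0, 0], [0, 0, 0, 0, 0]])

```text
t: 30.8
tcp_pos: [0.5455, 0.062, 0.0748]
eef_rot: [-90.0, -0.0, -5.3]
ft_force: [-1.0, -0.4, 4.1]
grip_width: 0.003
```

Emit:
arm_command(steps=[[0, 0.6, 0, 0, 0], [0, 0, 0, 0, 0]])

```text
t: 31.0
tcp_pos: [0.5455, 0.062, 0.0742]
eef_rot: [-90.0, 0.0, -5.3]
ft_force: [-0.2, -1.0, 4.1]
grip_width: -0.001
```

Emit:
arm_command(steps=[[0, 0.6, 0, 0, 0], [0, 0, 0, 0, 0]])

```text
t: 31.2
tcp_pos: [0.5454, 0.062, 0.0736]
eef_rot: [-90.0, 0.0, -5.3]
ft_force: [-0.1, -0.8, 4.3]
grip_width: 0.002
```

Emit:
arm_command(steps=[[0, 0.6, 0, 0, 0], [0, 0, 0, 0, 0]])

```text
t: 31.4
tcp_pos: [0.5455, 0.062, 0.0731]
eef_rot: [-90.0, -0.0, -5.3]
ft_force: [-0.2, -1.5, 3.7]
grip_width: -0.002
```

Emit:
arm_command(steps=[[0, 0.6, 0, 0, 0], [0, 0, 0, 0, 0]])

```text
t: 31.6
tcp_pos: [0.5455, 0.062, 0.0725]
eef_rot: [-90.0, 0.0, -5.3]
ft_force: [-0.9, -1.0, 3.6]
grip_width: 0.001
```

Emit:
arm_command(steps=[[0, 0.6, 0, 0, 0], [0, 0, 0, 0, 0]])

```text
t: 31.8
tcp_pos: [0.5454, 0.062, 0.0718]
eef_rot: [-90.0, 0.0, -5.3]
ft_force: [0.3, -2.0, 3.9]
grip_width: -0.0
```

Emit:
arm_command(steps=[[0, 0.6, 0, 0, 0], [0, 0, 0, 0, 0]])

```text
t: 32.0
tcp_pos: [0.5455, 0.062, 0.0713]
eef_rot: [-90.0, -0.0, -5.3]
ft_force: [-0.3, -1.5, 4.1]
grip_width: -0.004
```

Emit:
arm_command(steps=[[0, 0.6, 0, 0, 0], [0, 0, 0, 0, 0]])

```text
t: 32.2
tcp_pos: [0.5454, 0.062, 0.0707]
eef_rot: [-90.0, 0.0, -5.3]
ft_force: [0.0, -3.3, 4.6]
grip_width: 0.002
```

Emit:
arm_command(steps=[[0, 0.5, 0, 0, 0], [0, 0, 0, 0, 0]])

```text
t: 32.4
tcp_pos: [0.5455, 0.062, 0.0701]
eef_rot: [-90.0, 0.0, -5.3]
ft_force: [-0.2, -2.4, 5.0]
grip_width: 0.002
```

Run:
```python
from h import *
s=grab("scene"); crop(s,"s12",165,160,245,225,9)
```

```text
(no output)
```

View pics/s12.png

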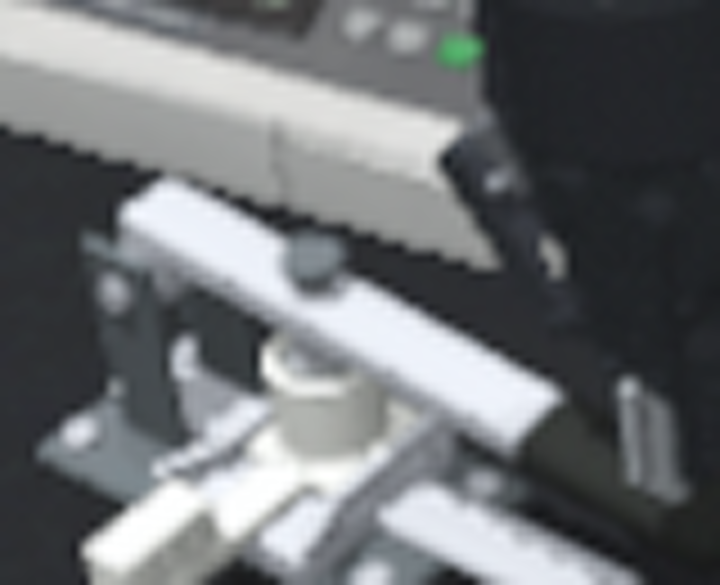

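Force is starting to climb; the button is down near the rim. Half-millimetre steps to about 12 N.

Emit:
arm_command(steps=[[0, 0.5, -0.1, 0, 0], [0, 0, 0, 0, 0]])

```text
t: 32.65
tcp_pos: [0.5455, 0.062, 0.0697]
eef_rot: [-90.0, 0.0, -5.2]
ft_force: [0.2, -3.8, 4.0]
grip_width: -0.001
```

Emit:
arm_command(steps=[[0, 0.5, 0, 0, 0], [0, 0, 0, 0, 0]])

```text
t: 32.85
tcp_pos: [0.5454, 0.062, 0.0691]
eef_rot: [-90.0, 0.0, -5.2]
ft_force: [0.5, -4.5, 4.0]
grip_width: 0.0
```

Emit:
arm_command(steps=[[0, 0.5, -0.3, 0, 0], [0, 0, 0, 0, 0]])

```text
t: 33.05
tcp_pos: [0.5455, 0.0619, 0.0687]
eef_rot: [-90.0, -0.0, -5.2]
ft_force: [0.2, -1.5, 5.3]
grip_width: -0.001
```

Emit:
arm_command(steps=[[0, 0.5, -0.2, 0, 0], [0, 0, 0, 0, 0]])

```text
t: 33.25
tcp_pos: [0.5455, 0.0618, 0.0682]
eef_rot: [-90.0, -0.0, -5.2]
ft_force: [0.2, -0.6, 4.5]
grip_width: 0.002
```

Emit:
arm_command(steps=[[0, 0.5, 0, 0, 0], [0, 0, 0, 0, 0]])

```text
t: 33.45
tcp_pos: [0.5455, 0.0618, 0.0678]
eef_rot: [-90.0, -0.0, -5.2]
ft_force: [-0.5, -1.9, 5.4]
grip_width: -0.002
```

Emit:
arm_command(steps=[[0, 0.5, -0.1, 0, 0], [0, 0, 0, 0, 0]])

```text
t: 33.65
tcp_pos: [0.5454, 0.0618, 0.0673]
eef_rot: [-90.0, -0.0, -5.2]
ft_force: [0.1, -0.5, 6.5]
grip_width: -0.001
```

Emit:
arm_command(steps=[[0, 0.5, 0, 0, 0], [0, 0, 0, 0, 0]])

```text
t: 33.85
tcp_pos: [0.5455, 0.0618, 0.0669]
eef_rot: [-90.0, -0.0, -5.2]
ft_force: [-0.9, -0.9, 7.7]
grip_width: -0.002
```

Emit:
arm_command(steps=[[0, 0.5, 0, 0, 0], [0, 0, 0, 0, 0]])

```text
t: 34.05
tcp_pos: [0.5455, 0.0618, 0.0665]
eef_rot: [-90.0, -0.0, -5.2]
ft_force: [-0.9, -0.8, 7.2]
grip_width: 0.002
```

Emit:
arm_command(steps=[[0, 0.5, 0, 0, 0], [0, 0, 0, 0, 0]])

```text
t: 34.25
tcp_pos: [0.5455, 0.0618, 0.0661]
eef_rot: [-90.0, -0.0, -5.2]
ft_force: [-1.6, -0.8, 9.1]
grip_width: -0.0
```

Emit:
arm_command(steps=[[0, 0.5, 0, 0, 0], [0, 0, 0, 0, 0]])

```text
t: 34.45
tcp_pos: [0.5455, 0.0618, 0.0657]
eef_rot: [-90.0, -0.0, -5.2]
ft_force: [-2.7, -0.0, 10.2]
grip_width: 0.002
```

Emit:
arm_command(steps=[[0, 0.5, 0, 0, 0], [0, 0, 0, 0, 0]])

```text
t: 34.65
tcp_pos: [0.5455, 0.0618, 0.0653]
eef_rot: [-90.0, -0.0, -5.2]
ft_force: [-3.0, -1.5, 10.9]
grip_width: -0.006
```

Emit:
arm_command(steps=[[0, 0.4, 0, 0, 0], [0, 0, 0, 0, 0]])

```text
t: 34.85
tcp_pos: [0.5455, 0.0618, 0.065]
eef_rot: [-90.0, -0.0, -5.2]
ft_force: [-2.5, -0.7, 11.5]
grip_width: 0.001
```

Emit:
arm_command(steps=[[0, 0.4, 0, 0, 0], [0, 0, 0, 0, 0], [0, 0, 0, 0, 0]])

```text
t: 35.15
tcp_pos: [0.5455, 0.0618, 0.0647]
eef_rot: [-90.0, -0.0, -5.2]
ft_force: [-3.0, -1.5, 13.0]
grip_width: 0.005
```

Run:
```python
from h import *
print(readout.get_obs()["ft_force"])
s=grab("scene"); crop(s,"s13",165,160,245,225,9)
```

```text
[-2.97827395 -1.51341455 13.00082237]
```

View pics/s13.png

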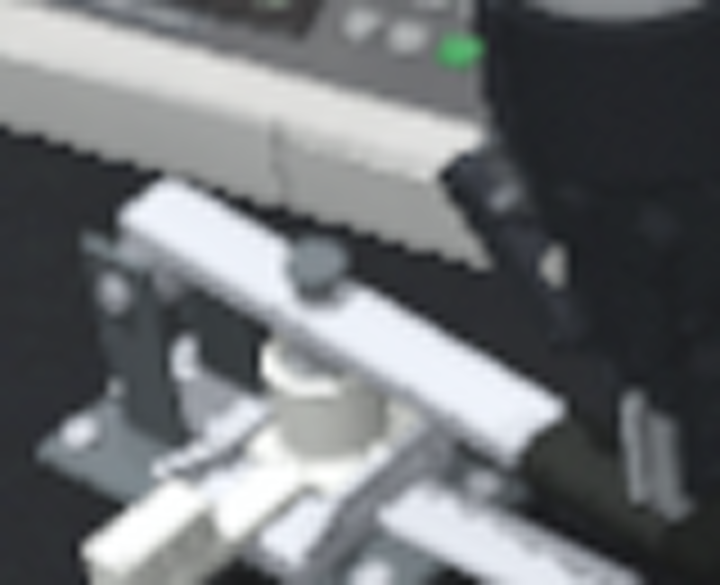

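Emit:
arm_command(steps=[[0, -2, 0, 0, 0], [0, -5, 0, 0, 0], [0, -7, 0.5, 0, 0], [0, -7, 1, 0, 0], [0, -7, 1, 0, 0], [0, -7, 1.3, 0, 0], [0, -7, 1.5, 0, 0], [0, -7, 2, 0, 0], [0, -7, 2, 0, 0], [0, -7, 2, 0, 0], [0, -7, 2, 0, 0], [0, -7, 3, 0, 0], [0, -7, 3, 0, 0], [0, -7, 0, 0, 0], [0, -10, 0, 0, 0], [0, -15, 0, 0, 0], [0, -20, 0, 0, 0], [0, -20, 0, 0, 0]])

```text
t: 37.0
tcp_pos: [0.5468, 0.0803, 0.2208]
eef_rot: [-90.0, 0.0, -5.3]
ft_force: [0.7, 0.2, 0.6]
grip_width: -0.005
```

Emit:
arm_command(steps=[[-15, 0, -10, 0, 0], [-30, 0, -20, 0, 0], [-40, 0, -30, 0, 0], [-40, 0, -30, 0, 0], [-30, 0, -30, 0, 0], [-15, 0, -20, 0, 0], [0, 0, 0, 0, 0], [0, 0, 0, 0, 0]])

```text
t: 37.8
tcp_pos: [0.3651, -0.0436, 0.2205]
eef_rot: [-90.0, -0.1, -5.3]
ft_force: [0.3, -0.0, -0.4]
grip_width: -0.002
```

Run:
```python
from h import *
o=readout.get_obs();print(pl(o["tcp_pos"]),o["tcp_pos"],o["ft_force"])
t=grab("top");s=grab("scene")
cv2.imwrite("pics/s14f.png",s["pixels"])
crop(t,"t14",140,205,240,280,8); crop(s,"s14",150,165,250,240,8)
```

```text
[-169.1 -250.4] [ 0.36505684 -0.04362986  0.22050331] [ 0.33147609 -0.0466233  -0.36688062]
```

View pics/s14.png

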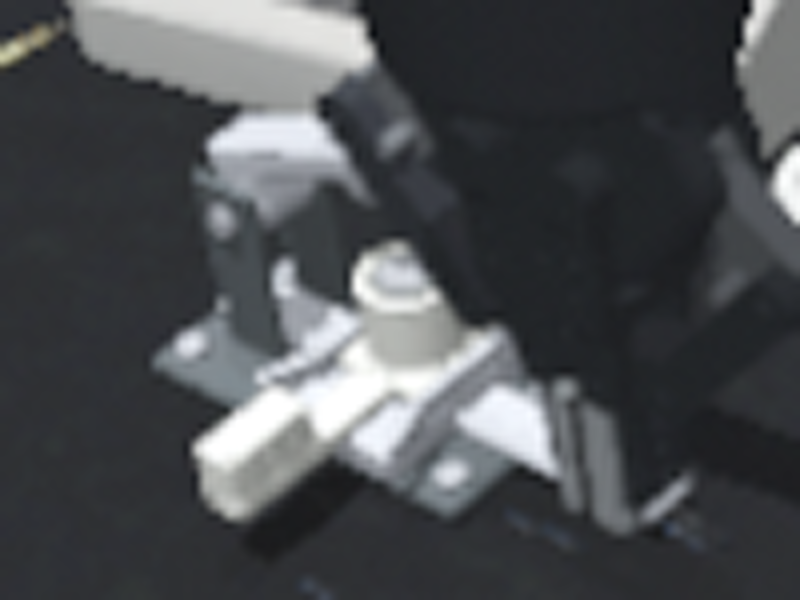

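View pics/t14.png

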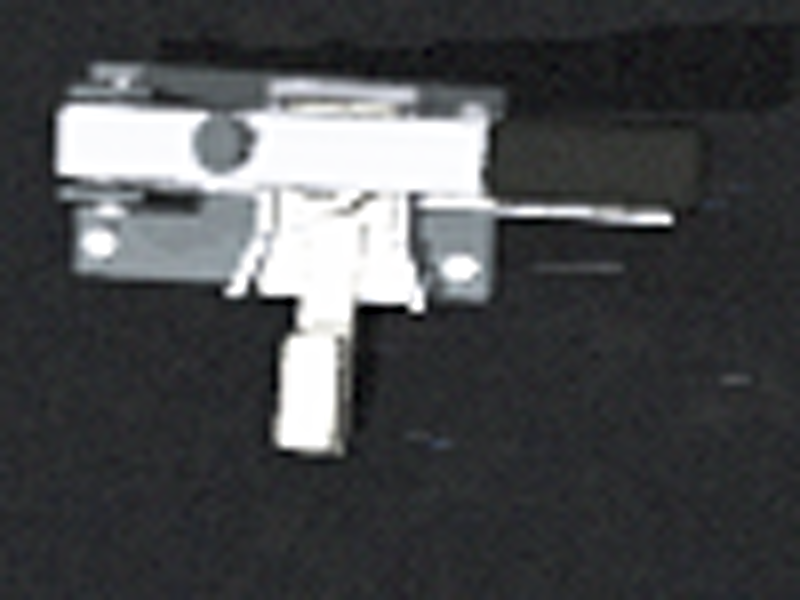

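View pics/s14f.png

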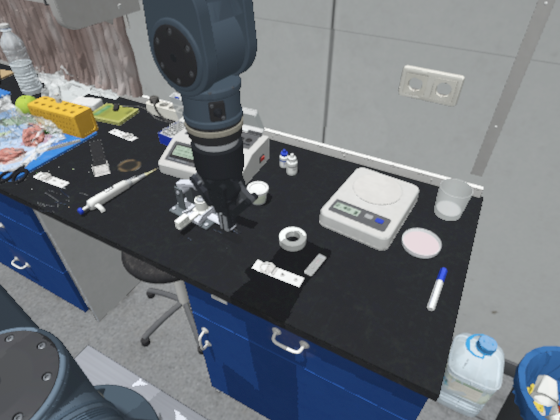

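Emit:
arm_command(steps=[[0, 0, -20, 0, 0], [0, 0, -40, 0, 0], [0, 0, -40, 0, 0], [0, 0, -40, 0, 0], [0, 0, -20, 0, 0], [0, 0, 0, 0, 0], [0, 0, 0, 0, 0]])

```text
t: 38.6
tcp_pos: [0.3508, -0.2023, 0.2196]
eef_rot: [-90.0, 0.1, -5.3]
ft_force: [0.7, 0.7, 0.3]
grip_width: -0.001
```

Run:
```python
from h import *
t=grab("top");s=grab("scene")
crop(s,"s15",150,165,250,240,8); crop(t,"t15",150,180,430,270,2.8)
```

```text
(no output)
```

View pics/s15.png

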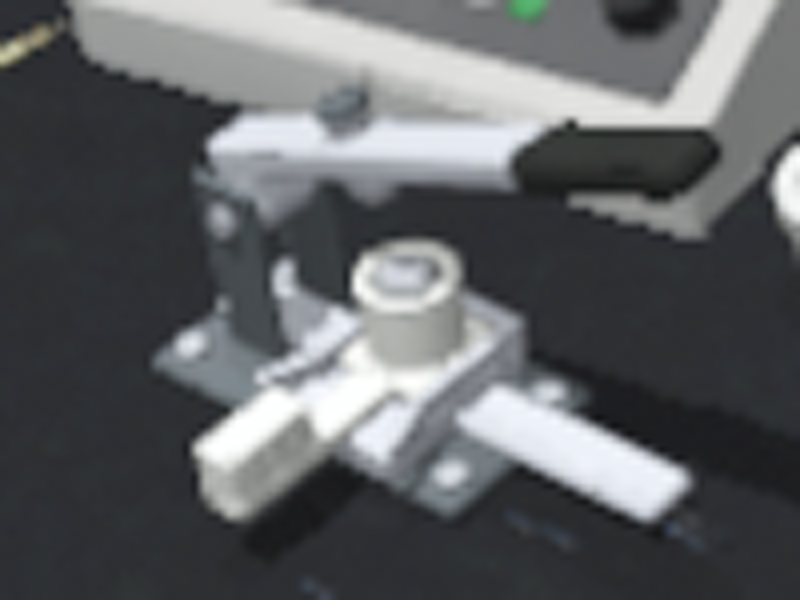

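View pics/t15.png

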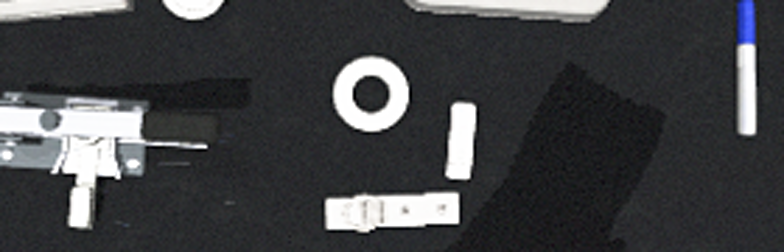

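The button sits flush in the rim, level (403,272 in the crop). The handle is back in its first position, the clip is in place, and the tape roll, cassette and marker look unmoved.

```bash
python3 -c "
from rig import bot
print(bot.hand_in())"
```

```text
the job is handed in; nothing more can be done
None
```

I picked up the clip by its tail block, slid it under the lever until the back stop pushed back with about 8 N, and let go. I then pressed the handle with the shut fingers. The force peaked near 8 N, fell to about 4 N as the button clicked, then climbed to 13 N, where I stopped and let the handle spring back up. The job was handed in at about 39 s; no verdict is reported.

**Last checks**
- **Clip:** measured just before the press, it lay about 0–1 mm from home in x and 1–2 mm off in y by the top camera. The picture after the press shows no change.
- **Button:** it lies flat, about level with the collar's rim. I judged this from the picture only and did not measure its height.
- **Handle:** it is back at the same place in the picture as before the press.
- **Arm:** it stands clear of everything and reads no contact force.
- **Tape roll, cassette and marker:** they look unmoved in the top view; I did not measure them.

**Where checks disagreed:** the scene camera put the clip about 4–5 mm further towards -y, and 3 mm further back in x, than the top camera. It showed much the same y shift with the clip still in the gripper and more on the nest floor, so I put it down to that camera and used the top view and the felt stop.

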